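# Pack bearing-cap blanks into a fixture corner and clamp them with the fold-out crank

### The arm

A 7-joint arm with a two-finger parallel gripper is mounted at the origin on the work surface. World frame = base frame: x ahead of the robot, y to its left, z up, the work surface at z = 0. Lengths are in m, angles in rad, forces in N, time in s.
With the tool pointing down it reaches from about 0.35 to 0.9 m from the base axis. Payload 8.1 kg.
Tool frame: the origin (TCP) lies on the centre line of the jaws, within the pads' length; the fingertips stand 11 mm ahead of it and the grasp point (between the pads) lies 8 mm behind it; z points along the fingers, x is the direction in which the jaws open and shut, and the axes are right-handed (so a half turn about z gives the same grasp; the last joint's range is limited). The gripper opens to 92 mm and grips with 3 to 60 N. Pads are 19 mm wide; open, the fingers measure 130 mm over their backs; the gripper's body (75 mm by 190 mm) begins 47 mm behind the grasp point.
Start: joints at [1.232, 0.434, 0.025, 1.573, -0.012, 1.134, -0.075], TCP at [0.146, -0.608, 0.238] pointing down, gripper open.
Joint ranges: [-2.62, 2.62], [-0.44, 2.09], [-1.27, 1.32], [0.08, 2.57], [-1.32, 4.46], [0.12, 2], [-2.74, 2.74]. Speed limits (rad/s): [2.22, 2.22, 3.01, 3.01, 3.14, 3.14, 3.14].

### API

Orientations are given as a rotation vector (axis times angle).
In Python, from cell import observe, eyes, ticket, finder gives the robot as it stands.
- The arm moves only by the tool arm_command, never from a script. Its argument "plan" is a list of rows, each an object with "translation": the shift along the tool's x, y, z scaled (see below), a list of three; "turn": the turn, a rotation vector about the tool's x, y, z scaled (see below), a list of three; "hand": the opening, from 0 (shut) to 1 (fully open). In form: [{"translation": [x, y, z], "turn": [wx, wy, wz], "hand": hand}, ...]. A call has 1 to 20 rows; each row is the pose to reach, as a shift and turn from the pose commanded when the call began, along the tool's axes at that moment; what a row does not reach only later rows make up. The controller multiplies each number of a shift by 120 mm and each number of a turn by pi/2 rad. A row lasts 1/8 s, in which the tool goes at most 62.5 mm and 10.7 degrees, less where a joint would pass 70% of its speed; a pose out of reach is approached as far as the arm can. A call with a number of a shift or a turn outside -1 to 1 is refused whole. A call with a gripper value outside its range is refused whole. The fingers move at their own pace and stop on an object; "squeeze" is the grip in N (left out, the last holds). Time passes only in rows, so rows that repeat a pose let the fingers close. It gives the time, the measured TCP pose, the force and the opening at its end, in the units of the state.
- observe(): the state, without advancing time (a new reading comes with each control period).
- eyes.get_image(name): name is "scene" or "top" or "wrist"; returns (picture, depth): 420x560x3 uint8, blue, green, red; 420x560 float32, m along the optical axis (not along the pixel's ray), 0 where there is no reading.
- eyes.calibration(name): a dict with "K" (3x3 intrinsics, pixels), "origin" and "attitude" of the camera in the world. Camera axes: x right, y down, z forward; pixel columns grow to the right and rows downward; lengths in m; the calibration is good to about 2 mm. A picture is of the moment at which its call begins: read the wrist's pose just before it. calibration takes no time and is no camera call; for the wrist camera it gives the pose at the moment of the call.
- ticket.sign_off(): hands the job in, once; it reports no verdict.
Trained networks look in the newest picture that a camera, given by its name, has taken for a name from the list of things; names that differ only in an ending like _2 or _b are one class to them, and where a whole thing is asked for, a point or a joint stands for the part that bears it (a point fixed in the world has none). Each returns a list of dicts, best first, with "score" (0 to 1); they miss things now and then, are a little off and sometimes report something else, mostly with a low value. They report only what shows in the picture. A call takes as long as a camera call. They do not tell look-alikes from the thing itself.
- finder.boxes_of(camera, name): "rect" ([left, top, right, bottom] in pixels, round what is visible of it).
The state is a dict: "clock": time; "joints": joint angles; "dq": joint speeds; "joint_efforts": joint torques, N m; "position": TCP position; "ee_rot": TCP orientation; "force": force on the tool from outside, world axes, zero at the start; "ft_torque": the same for the moment, N m; "width": opening from 0.0 (shut) to 1.0 (fully open).
Only numpy, scipy, OpenCV 4.12 (cv2) and the standard library are available. Lean on these libraries where they do the work, as an engineer would, in place of code of your own. Each camera call takes 0.05 s, during which the arm holds its last target. There are 200 camera calls.

### The job

Put all the loose aluminium blanks upright into the clamping fixture, in one tight row along the back fence: push each one fully home, the first into the corner against the back fence and the end stop, each next one against the one before, short ends to the fence, long sides touching. Only then swing the handwheel's folding handle fully out until it stands upright, crank the wheel clockwise until the clamp bar is fully closed on the blanks, and fold the handle flat again. Leave the oil bottle, bolt bin, wrench and nutrunner where they are.

Things in the scene. Friction and masses are not known exactly. Their poses are not given: they have to be found in the camera images.
- blank1: Loose aluminium block (bearing-cap blank), 56 mm along its x, 40 mm along its y, 45 mm high, 0.2 to 0.36 kg, same when turned half round; dark bolt-hole marks on its top. Origin: centre of its underside. Starts upright on the table, on the +y (robot's left) side of the fixture. 2 to 4 of the four identical blanks are present; absent ones read None.
- blank2: Loose aluminium block (bearing-cap blank), 56 mm along its x, 40 mm along its y, 45 mm high, 0.2 to 0.36 kg, same when turned half round; dark bolt-hole marks on its top. Origin: centre of its underside. Starts upright on the table, on the +y (robot's left) side of the fixture. 2 to 4 of the four identical blanks are present; absent ones read None.
- blank3: Loose aluminium block (bearing-cap blank), 56 mm along its x, 40 mm along its y, 45 mm high, 0.2 to 0.36 kg, same when turned half round; dark bolt-hole marks on its top. Origin: centre of its underside. Starts upright on the table, on the +y (robot's left) side of the fixture. 2 to 4 of the four identical blanks are present; absent ones read None.
- blank4: Loose aluminium block (bearing-cap blank), 56 mm along its x, 40 mm along its y, 45 mm high, 0.2 to 0.36 kg, same when turned half round; dark bolt-hole marks on its top. Origin: centre of its underside. Starts upright on the table, on the +y (robot's left) side of the fixture. 2 to 4 of the four identical blanks are present; absent ones read None.
- corner (a point): Fixed reference corner on the nest floor (12 mm above the table). Fence inner face is x = 0 (y from 14 to -200 mm), end stop inner face y = 0 (x from 0 to -122 mm); x points into the fence, y into the stop, z up. Both 30 mm high above the floor. Seated blanks have origins at x = -28 and y = -20, -60, -100, -140 mm, yaw 0 or pi to this frame. The nest is open at its -y end, -x side and top.
- bar_face (a point): Middle of the clamp bar's pressing face. The bar is 165 mm long along the corner's y, its top 16 mm above the nest floor, spring-backed; the drive behind it (to x = -173 mm) is as low. Face at corner x = -94 mm when open; it moves along +x 4.5 mm per rad of crank; closed it presses the blanks with about 13 N.
- crank (a joint): Turn of the handwheel, rad: 0 = clamp bar fully open, 9.42 (one and a half turns, a hard stop) = fully closed; grows when turned clockwise seen from above. Axis vertical. About 0.25 N m of friction: it stays where it is left. Starts between 0 and 1.
- fold (a joint): Fold of the handwheel's handle, rad: 0 = folded flat across the wheel, 1.571 = fully out, standing upright (hard stop). Hinge axis horizontal and tangential to the wheel. Light friction (0.06 N m): it stays where it is left.
- wheel_center (a point): Centre of the handwheel's top face, on its axis; fixed, 56 mm above the table, at x = -100, y = -262 mm from the corner. The wheel is a steel disc 124 mm across and 10 mm thick.
- crank_pivot (a point): Centre of the handle's fold hinge, on the wheel 52 mm from its axis and 71 mm above the table; it goes round with the wheel.
- handle_grip (a point): Point on the handle's axis 45 mm from the fold hinge. The handle is a black round grip, 18 mm thick, spinning freely on its spindle, from 11 to 65 mm from the hinge. Folded it lies flat across the wheel's centre, its axis 71 mm above the table with 6 mm free under it; out it stands straight up from the hinge.
- oiler: White oil bottle, 48 mm across, 120 mm high, origin under its centre. Leave alone.
- bolt_bin: Blue open bin, 110 x 150 x 60 mm, origin under its centre. Leave alone.
- wrench: Steel wrench, 180 mm long, lying flat. Leave alone.
- nutrunner: Yellow pneumatic nutrunner, 220 mm long along its x from the origin at its rear end, 44 mm thick, lying flat. Leave alone.
Mind the look-alikes: they are no part of the job. What is shaped like the blank2 but pink is not meant. Leave any red look-alike of the blank1 alone.

How it is judged:
On the way, in this order (a step that is already met when the one before it is completed fails the run):
1. all blanks present stand packed tight in the reference corner while the clamp is still open (x of blank1 in the frame of corner between -0.031 and -0.025 m and y of blank1 in the frame of corner between -0.144 and -0.017 m and z of each of blank1, blank2, blank3, blank4 in the frame of corner below 0.004 m and angle between each of blank1, blank2, blank3, blank4's own z axis and vertical below 0.06 rad and angle between the y axis of each of blank1, blank2, blank3, blank4 and the y axis of corner, either way round below 0.06 rad and x of blank2 in the frame of corner between -0.031 and -0.025 m and y of blank2 in the frame of corner between -0.144 and -0.017 m and x of blank3 in the frame of corner between -0.031 and -0.025 m and y of blank3 in the frame of corner between -0.144 and -0.017 m and x of blank4 in the frame of corner between -0.031 and -0.025 m and y of blank4 in the frame of corner between -0.144 and -0.017 m and (height (world z) of blank1 above -5 m or y of each of blank1, blank2, blank3, blank4 in the frame of corner above -0.104 m) and (height (world z) of blank2 above -5 m or y of each of blank1, blank2, blank3, blank4 in the frame of corner above -0.104 m) and (height (world z) of blank3 above -5 m or y of each of blank1, blank2, blank3, blank4 in the frame of corner above -0.104 m) and (height (world z) of blank4 above -5 m or y of each of blank1, blank2, blank3, blank4 in the frame of corner above -0.104 m) and (height (world z) of any of blank1, blank2 above -5 m or y of each of blank1, blank2, blank3, blank4 in the frame of corner above -0.064 m) and (height (world z) of any of blank1, blank3 above -5 m or y of each of blank1, blank2, blank3, blank4 in the frame of corner above -0.064 m) and (height (world z) of any of blank1, blank4 above -5 m or y of each of blank1, blank2, blank3, blank4 in the frame of corner above -0.064 m) and (height (world z) of any of blank2, blank3 above -5 m or y of each of blank1, blank2, blank3, blank4 in the frame of corner above -0.064 m) and (height (world z) of any of blank2, blank4 above -5 m or y of each of blank1, blank2, blank3, blank4 in the frame of corner above -0.064 m) and (height (world z) of any of blank3, blank4 above -5 m or y of each of blank1, blank2, blank3, blank4 in the frame of corner above -0.064 m) and value of joint crank below 2.5 rad), for 0.2 s.
2. the handle is swung out upright before the wheel is cranked (value of joint fold above 1.3 rad and value of joint crank below 2.5 rad), for 0.1 s.
3. the wheel is cranked until the clamp bar is fully closed, with the handle out (value of joint crank above 8.9 rad and value of joint fold above 1 rad), for 0.1 s.
At the end, for the whole second after the job is handed in: Every blank present stands upright on the nest floor in one row: its short end within 3 mm of the back fence, square to it within 0.06 rad, the first against the end stop and the row closed up, all gaps together at most 4 mm; the crank is above 8.9 rad, the handle folded below 0.2 rad, all at rest (x of blank1 in the frame of corner between -0.031 and -0.025 m and y of blank1 in the frame of corner between -0.144 and -0.017 m and z of each of blank1, blank2, blank3, blank4 in the frame of corner below 0.004 m and angle between each of blank1, blank2, blank3, blank4's own z axis and vertical below 0.06 rad and angle between the y axis of each of blank1, blank2, blank3, blank4 and the y axis of corner, either way round below 0.06 rad and x of blank2 in the frame of corner between -0.031 and -0.025 m and y of blank2 in the frame of corner between -0.144 and -0.017 m and x of blank3 in the frame of corner between -0.031 and -0.025 m and y of blank3 in the frame of corner between -0.144 and -0.017 m and x of blank4 in the frame of corner between -0.031 and -0.025 m and y of blank4 in the frame of corner between -0.144 and -0.017 m and (height (world z) of blank1 above -5 m or y of each of blank1, blank2, blank3, blank4 in the frame of corner above -0.104 m) and (height (world z) of blank2 above -5 m or y of each of blank1, blank2, blank3, blank4 in the frame of corner above -0.104 m) and (height (world z) of blank3 above -5 m or y of each of blank1, blank2, blank3, blank4 in the frame of corner above -0.104 m) and (height (world z) of blank4 above -5 m or y of each of blank1, blank2, blank3, blank4 in the frame of corner above -0.104 m) and (height (world z) of any of blank1, blank2 above -5 m or y of each of blank1, blank2, blank3, blank4 in the frame of corner above -0.064 m) and (height (world z) of any of blank1, blank3 above -5 m or y of each of blank1, blank2, blank3, blank4 in the frame of corner above -0.064 m) and (height (world z) of any of blank1, blank4 above -5 m or y of each of blank1, blank2, blank3, blank4 in the frame of corner above -0.064 m) and (height (world z) of any of blank2, blank3 above -5 m or y of each of blank1, blank2, blank3, blank4 in the frame of corner above -0.064 m) and (height (world z) of any of blank2, blank4 above -5 m or y of each of blank1, blank2, blank3, blank4 in the frame of corner above -0.064 m) and (height (world z) of any of blank3, blank4 above -5 m or y of each of blank1, blank2, blank3, blank4 in the frame of corner above -0.064 m) and linear speed of each of blank1, blank2, blank3, blank4 below 0.02 m/s and value of joint crank above 8.9 rad and value of joint fold below 0.2 rad); the robot touches nothing.
It fails at once if the oiler is displaced by more than 30 mm (distance of oiler from where it was at the start of the episode above 0.03 m).
It fails at once if the bolt_bin is displaced by more than 30 mm (distance of bolt_bin from where it was at the start of the episode above 0.03 m).
It fails at once if the wrench is displaced by more than 30 mm (distance of wrench from where it was at the start of the episode above 0.03 m).
It fails at once if the nutrunner is displaced by more than 30 mm (distance of nutrunner from where it was at the start of the episode above 0.03 m).
Of blank1, blank2, blank3, blank4 only 2 to 4 are there at a start; the rules pass over those that are not, and their reading is None.
At some moment in a run one of blank1, blank2, blank3, blank4 may be knocked a few centimetres aside while the robot is not near it.
Once in a run the grip may slacken for a moment while it holds something.
It also fails if it takes over 210 s, if anything falls off the work surface, if the arm or the gripper's body presses on something with over 40 N, if the wrist force passes 120 N, or if a joint passes its speed limit or range.

## Working session

There is one attempt and no reset: what is moved stays moved. The work goes in short steps, Python scripts to look and compute and a tool call to move; the robot and the scene stay as the last step left them, time stands still between calls to the robot, and variables do not carry over. Pictures are saved under pics/ and viewed, about 12 in all and at most 16, crops included, and the job is handed in when it is done.

Besides the shell and the picture viewer there is one more tool, called after "Call:" as a command line: name --argument value ..., lists and objects as JSON in quotes. arm_command: Moves the arm, as the interface text tells. Its arguments: {"type":"object","properties":{"plan":{"type":"array","items":{"type":"object","properties":{"translation":{"type":"array","items":{"type":"number"}},"turn":{"type":"array","items":{"type":"number"}},"hand":{"type":"number"}}}},"squeeze":{"type":"number"}},"required":["plan"]}

```bash
ls; mkdir -p pics; cat > h.py <<'E'
import numpy as np, cv2
from scipy.spatial.transform import Rotation as R
from cell import observe, eyes, ticket, finder
np.set_printoptions(precision=4,suppress=True)
def att(c):
    a=np.array(c["attitude"],float)
    return a if a.shape==(3,3) else R.from_rotvec(a).as_matrix()
def cloud(name):
    c=eyes.calibration(name); im,d=eyes.get_image(name)
    K=np.array(c["K"]); v,u=np.mgrid[:420,:560]
    P=np.stack([(u-K[0,2])/K[0,0]*d,(v-K[1,2])/K[1,1]*d,d],-1)@att(c).T+np.array(c["origin"])
    P[d==0]=np.nan
    return im,P
E
python3 - <<'E'
from h import *
print(observe())
for n in("scene","top","wrist"):
    print(n,eyes.calibration(n)); im,P=cloud(n); cv2.imwrite(f"pics/{n}0.png",im); np.save(f"pics/{n}0.npy",P)
    if n=="wrist": continue
    for t in("blank1","handle_grip","bar_face","wrench"):
        print(t,[(np.round(b["rect"]).tolist(),round(b["score"],2)) for b in finder.boxes_of(n,t)])
a=cv2.imread("pics/scene0.png");b=cv2.imread("pics/top0.png")
E
```

```text
pics
{'clock': 0.0, 'joints': array([ 1.2324,  0.4352,  0.025 ,  1.5741, -0.0116,  1.134 , -0.0751]), 'dq': array([-0.001 , -0.0005, -0.0003,  0.0008, -0.0019,  0.0003,  0.0001]), 'joint_efforts': array([ -0.0004, -66.7854,   0.9848, -31.4464,  -0.0605,   0.0429,
         0.0002]), 'position': array([ 0.1458, -0.6072,  0.2369]), 'ee_rot': array([-2.4665,  1.9443,  0.0021]), 'force': array([ 0.2238, -0.1191, -0.0326]), 'ft_torque': array([ 0.0063, -0.016 , -0.0656]), 'width': 0.9987732812227026}
scene {'K': array([[546.7699,   0.    , 273.9882],
       [  0.    , 546.7699, 196.8211],
       [  0.    ,   0.    ,   1.    ]]), 'origin': array([ 1.681 , -0.3434,  1.0517]), 'attitude': array([-1.8914, -1.4467,  0.6809])}
blank1 [([370.0, 179.0, 389.0, 205.0], 0.92), ([412.0, 172.0, 429.0, 196.0], 0.92), ([349.0, 150.0, 366.0, 176.0], 0.89), ([385.0, 148.0, 410.0, 172.0], 0.82), ([412.0, 195.0, 432.0, 223.0], 0.77), ([328.0, 181.0, 351.0, 205.0], 0.77)]
handle_grip [([275.0, 238.0, 297.0, 294.0], 0.72), ([205.0, 192.0, 223.0, 216.0], 0.61)]
bar_face [([258.0, 198.0, 314.0, 211.0], 0.63)]
wr
[... 245 characters left out ...]
,  2.1239, -0.2208])}
blank1 [([138.0, 239.0, 160.0, 263.0], 0.89), ([179.0, 194.0, 196.0, 219.0], 0.8), ([135.0, 193.0, 152.0, 220.0], 0.78), ([179.0, 240.0, 201.0, 268.0], 0.77), ([147.0, 161.0, 169.0, 180.0], 0.64), ([216.0, 209.0, 232.0, 230.0], 0.56), ([327.0, 195.0, 370.0, 237.0], 0.37)]
handle_grip [([252.0, 178.0, 371.0, 245.0], 0.6)]
bar_face [([260.0, 213.0, 313.0, 222.0], 0.62), ([342.0, 199.0, 363.0, 220.0], 0.51)]
wrench [([290.0, 122.0, 309.0, 178.0], 0.9)]
wrist {'K': array([[289.3455,   0.    , 279.286 ],
       [  0.    , 289.3455, 207.9834],
       [  0.    ,   0.    ,   1.    ]]), 'origin': array([ 0.2166, -0.5901,  0.3845]), 'attitude': array([ 2.2919, -1.8088, -0.2469])}
```

View pics/top0.png

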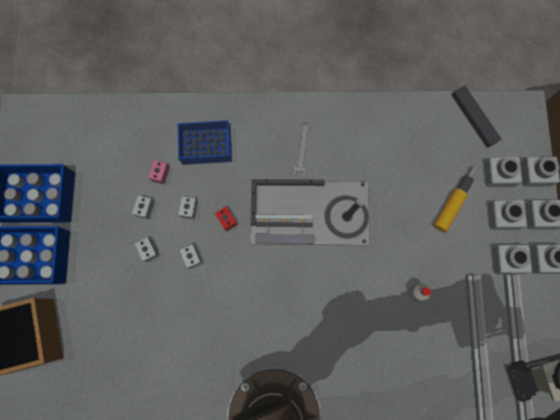

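View pics/scene0.png

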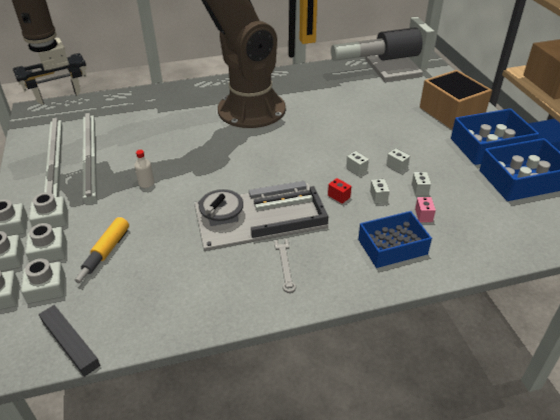

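Four plain-grey blanks appear in the top picture at (143,206), (187,206), (147,249) and (190,256). The look-alikes, pink at (158,170) and red at (225,218), are left alone. The fixture corner is at about (255,183) and the handwheel at (347,217).

```bash
python3 - <<'E'
from h import *
P=np.load("pics/top0.npy"); im=cv2.imread("pics/top0.png")
print("table z",np.nanmedian(P[150:170,100:130,2]))
for u,v in((143,206),(187,206),(147,249),(190,256),(225,218),(158,170)):
    s=np.s_[v-20:v+20,u-20:u+20]; Q=P[s].reshape(-1,3)
    Q=Q[(Q[:,2]>.036)&(Q[:,2]<.056)]
    Q=Q[np.linalg.norm(Q[:,:2]-P[v,u,:2],axis=1)<.045]
    (c,wh,a)=cv2.minAreaRect(Q[:,:2].astype(np.float32)*1000)
    print((u,v),"c",np.round(c,1),"wh",np.round(wh,1),"ang",round(a,1),"z",np.median(Q[:,2]))
# fixture: points by height
for (n,lo,hi,box) in (("fence/stop",.034,.05,(245,175,330,250)),("wheel",.050,.062,(320,190,375,245)),("handle",.066,.1,(320,190,375,245))):
    u0,v0,u1,v1=box; Q=P[v0:v1,u0:u1].reshape(-1,3); Q=Q[(Q[:,2]>lo)&(Q[:,2]<hi)]
    if len(Q):
        print(n,len(Q),cv2.minAreaRect(Q[:,:2].astype(np.float32)*1000),np.median(Q,0), cv2.minEnclosingCircle(Q[:,:2].astype(np.float32)*1000))
for n,(u,v) in dict(oil=(422,293),nutA=(450,212),bin=(205,142),wr=(304,145),wheel=(347,217)).items(): print(n,P[v,u])
cv2.imwrite("pics/top_fx.png",cv2.resize(im[150:260,120:390],None,fx=2.9,fy=2.9,interpolation=cv2.INTER_CUBIC))
E
```

```text
table z -0.000669580848303819
(143, 206) c [579.5 379.7] wh [42.2 57.4] ang 78.6 z 0.044014624826146154
(187, 206) c [577.9 249.3] wh [41.5 58.2] ang 81.5 z 0.044356751998143484
(147, 249) c [454.9 363. ] wh [56.5 40.9] ang 27.4 z 0.04432090906924402
(190, 256) c [434.7 237. ] wh [56.2 41.1] ang 24.7 z 0.044153695124849346
(225, 218) c [544.2 138.4] wh [57.  39.8] ang 30.7 z 0.044313590417526916
(158, 170) c [685.8 339. ] wh [41.9 57.4] ang 74.4 z 0.04397529029128955
fence/stop 570 ((573.227294921875, -46.717498779296875), (226.29234313964844, 172.1070556640625), 89.081298828125) [0.6463 0.0126 0.0411] ((585.426025390625, -46.83969497680664), 131.1310272216797)
wheel 1217 ((541.6057739257812, -208.8819122314453), (121.57469177246094, 120.25289916992188), 48.43149185180664) [ 0.5368 -0.2048  0.0548] ((542.1649780273438, -209.16949462890625), 61.90622329711914)
handle 164 ((558.5723876953125, -225.5087890625), (21.963985443115234, 71.93321228027344), 47.15511703491211) [ 0.5584 -0.2252  0.0779] ((557.9379272460938, -226.7659149169922), 36.85707473754883)
oil [ 0.3227 -0.3932  0.1167]
nutA [ 0.5547 -0.5086  0.0422]
bin [0.786  0.2094 0.0032]
wr [ 0.7739 -0.0923  0.0046]
wheel [ 0.5347 -0.2068  0.0808]
```

View pics/top_fx.png

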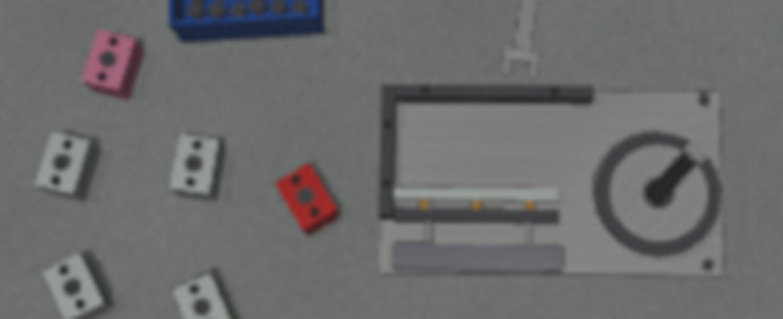

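Call:
arm_command --plan '[{"translation":[-1,-1,0],"turn":[0,0,-0.85],"hand":1},{"translation":[-1,-1,0],"turn":[0,0,-0.85],"hand":1},{"translation":[-1,-1,0],"turn":[0,0,-0.85],"hand":1},{"translation":[-1,-1,0],"turn":[0,0,-0.85],"hand":1},{"translation":[-1,-1,0],"turn":[0,0,-0.85],"hand":1},{"translation":[-1,-1,0],"turn":[0,0,-0.85],"hand":1},{"translation":[-1,-1,0],"turn":[0,0,-0.85],"hand":1},{"translation":[-1,-1,0],"turn":[0,0,-0.85],"hand":1},{"translation":[-1,-1,0],"turn":[0,0,-0.85],"hand":1}]'

```text
clock: 1.68
position: [0.2346, -0.4631, 0.2378]
ee_rot: [3.141, -0.006, 0.0]
force: [0.4, 0.5, -1.3]
width: 0.999
```

Call:
arm_command --plan '[{"translation":[0.9,-0.9,0],"turn":[0,0,0],"hand":1},{"translation":[0.9,-0.9,0],"turn":[0,0,0],"hand":1},{"translation":[0.9,-0.9,0],"turn":[0,0,0],"hand":1}]'

```text
clock: 2.05
position: [0.3453, -0.352, 0.2381]
ee_rot: [-3.141, -0.001, -0.002]
force: [-0.0, -1.0, -0.8]
width: 1.002
```

Call:
arm_command --plan '[{"translation":[0.9,-0.9,0],"turn":[0,0,0],"hand":1},{"translation":[0.9,-0.9,0],"turn":[0,0,0],"hand":1},{"translation":[0.9,-0.9,0],"turn":[0,0,0],"hand":1}]'

```text
clock: 2.42
position: [0.4532, -0.2435, 0.2381]
ee_rot: [-3.141, -0.002, -0.002]
force: [-0.1, -1.3, -0.8]
width: 0.996
```

Call:
arm_command --plan '[{"translation":[0.9,-0.9,0],"turn":[0,0,0],"hand":1},{"translation":[0.9,-0.9,0],"turn":[0,0,0],"hand":1},{"translation":[0.9,-0.9,0],"turn":[0,0,0],"hand":1},{"translation":[0.9,-0.9,0],"turn":[0,0,0],"hand":1},{"translation":[0.9,-0.9,0],"turn":[0,0,0],"hand":1}]'

```text
clock: 3.05
position: [0.5581, -0.1398, 0.2375]
ee_rot: [3.141, -0.003, -0.001]
force: [0.2, 0.1, -0.0]
width: 1.0
```

```bash
cat >> h.py <<'E'
def pose():
    s=observe(); Rm=R.from_rotvec(s["ee_rot"]).as_matrix()
    yaw=np.degrees(np.arctan2(Rm[1,0],Rm[0,0]))
    return s,np.array(s["position"]),Rm,yaw
def say():
    s,p,Rm,yaw=pose(); print("t %.2f"%s["clock"],"pos",p,"yaw %.2f"%yaw,"tilt",Rm[:,2],"F",s["force"],"w %.3f"%s["width"],"j",s["joints"])
def go(target,yaw_t=None):
    "units along tool axes to reach target TCP; turn z unit to reach yaw (deg, mod 180)"
    s,p,Rm,yaw=pose()
    d=Rm.T@(np.array(target)-p)/.12
    dy=0 if yaw_t is None else ((yaw_t-yaw+90)%180-90)
    rv=R.from_matrix(Rm.T@R.from_euler("z",(yaw+dy),degrees=True).as_matrix()@np.diag([1,-1,-1])).as_rotvec()/(np.pi/2)
    print("go",np.array(target),"trans",d.round(3),"turn",rv.round(3))
def blanks(P,im,zt=.045,xmax=.72):
    "grey tops at height zt: centre, sides, yaw of long side"
    m=((P[...,2]>zt-.008)&(P[...,2]<zt+.008)).astype(np.uint8)
    hsv=cv2.cvtColor(im,cv2.COLOR_BGR2HSV); m&=(hsv[...,1]<60).astype(np.uint8)
    n,l=cv2.connectedComponents(m); out=[]
    for k in range(1,n):
        Q=P[l==k][:,:2]
        if len(Q)<60: continue
        c,wh,a=cv2.minAreaRect((Q*1000).astype(np.float32))
        a=a if wh[0]>wh[1] else a-90
        if abs(max(wh)-56)<8 and abs(min(wh)-40)<8: out.append((np.round(c,1),np.round(sorted(wh),1),round(a,1)))
    return out
E
python3 - <<'E'
from h import *
say(); im,P=cloud("wrist"); cv2.imwrite("pics/w1.png",im); np.save("pics/w1.npy",P)
Z=P[...,2]
def rect(m,n):
    Q=P[m][:,:2]*1000; print(n,len(Q),cv2.minAreaRect(Q.astype(np.float32)),Q.min(0),Q.max(0))
X,Y=P[...,0],P[...,1]
f=(Z>.036)&(Z<.048)&(X>.4)&(X<.72)
print("heights fence region",np.nanpercentile(Z[f],[5,50,95]))
fe=f&(X>.63)&(Y<.06)&(Y>-.16); rect(fe,"fence")
# inner edge: per-y min x of fence; per-x min y of stop
ys=np.arange(-.14,.03,.004); xi=[np.nanpercentile(X[fe&(abs(Y-y)<.002)],3) if (fe&(abs(Y-y)<.002)).sum()>3 else np.nan for y in ys]
xo=[np.nanpercentile(X[fe&(abs(Y-y)<.002)],97) if (fe&(abs(Y-y)<.002)).sum()>3 else np.nan for y in ys]
ok=~np.isnan(xi); print("fence inner x=a*y+b",np.polyfit(ys[ok],np.array(xi)[ok],1),"outer",np.polyfit(ys[ok],np.array(xo)[ok],1))
st=f&(Y>.03)&(Y<.09); rect(st,"stop")
xs=np.arange(.54,.63,.004); yi=[np.nanpercentile(Y[st&(abs(X-x)<.002)],3) if (st&(abs(X-x)<.002)).sum()>3 else np.nan for x in xs]
ok=~np.isnan(yi); print("stop inner y=a*x+b",np.polyfit(xs[ok],np.array(yi)[ok],1))
w=(Z>.050)&(Z<.062)&(Y<-.1)&(X>.45)&(X<.65); Q=P[w][:,:2]*1000; print("wheel",cv2.minEnclosingCircle(Q.astype(np.float32)),np.nanmedian(Z[w]))
h=(Z>.068)&(Z<.11)&(Y<-.13)&(X>.45)&(X<.65); rect(h,"handle")
E
```

```text
t 3.05 pos [ 0.5581 -0.1398  0.2375] yaw -0.12 tilt [-0.0008 -0.0007 -1.    ] F [ 0.1608  0.0638 -0.0317] w 1.000 j [ 0.4949  0.4008 -0.4727  1.6669  0.1992  1.1226 -0.0348]
heights fence region [0.038  0.0416 0.0432]
fence 2538 ((645.6052856445312, -44.17997741699219), (31.06838035583496, 207.35031127929688), 0.01752067171037197) [ 630.0403 -147.8553] [661.1095  59.4932]
fence inner x=a*y+b [0.0182 0.6477] outer [0.0186 0.6593]
stop 1540 ((593.8359985351562, 46.209693908691406), (29.004987716674805, 134.0892791748047), 88.4550552368164) [527.0274  30.2236] [661.1095  59.7489]
stop inner y=a*x+b [-0.018   0.0631]
wheel ((543.929931640625, -207.90931701660156), 61.739952087402344) 0.054891102868253105
handle 502 ((552.4240112304688, -215.6408233642578), (17.006446838378906, 48.70661926269531), 46.70660400390625) [ 530.0576 -226.4532] [ 575.6964 -194.0026]
```

View pics/w1.png

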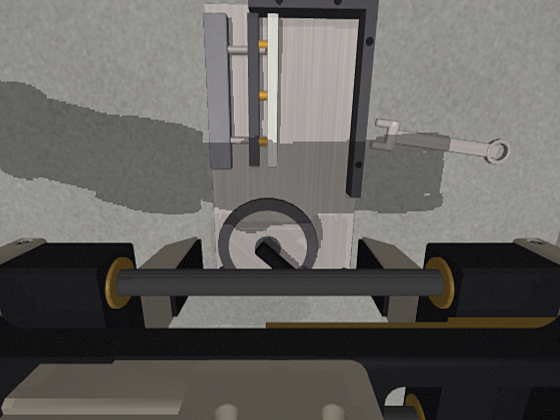

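Wrist picture: the nest is empty and the clamp bar is open. The fence runs at column ~360, the stop at row ~8, and the handle lies folded at (275,255). The corner comes out at about (0.648, 0.0515) with yaw −1.04°, which agrees with the wheel centre to about 1 mm. Next I go to the blank at (187,206).

Call:
arm_command --plan '[{"translation":[0.06,-1,0],"turn":[0,0,0],"hand":1},{"translation":[0.06,-1,0],"turn":[0,0,0],"hand":1}]'

```text
clock: 3.35
position: [0.5654, -0.0196, 0.2379]
ee_rot: [3.141, -0.008, 0.001]
force: [0.8, 0.8, -0.0]
width: 0.998
```

Call:
arm_command --plan '[{"translation":[0.06,-1,0],"turn":[0,0,0],"hand":1},{"translation":[0.06,-1,0],"turn":[0,0,0],"hand":1}]'

```text
clock: 3.6
position: [0.5728, 0.1013, 0.238]
ee_rot: [3.141, -0.005, 0.001]
force: [1.4, 0.9, -0.1]
width: 0.997
```

Call:
arm_command --plan '[{"translation":[0.06,-1,0],"turn":[0,0,0],"hand":1},{"translation":[0.06,-1,0],"turn":[0,0,0.09],"hand":1}]'

```text
clock: 3.85
position: [0.5804, 0.2211, 0.2379]
ee_rot: [3.132, -0.231, 0.001]
force: [0.8, 0.2, 0.2]
width: 0.998
```

Call:
arm_command --plan '[{"translation":[0,-0.24,0.8],"turn":[0,0,0],"hand":1},{"translation":[0,-0.24,0.8],"turn":[0,0,0],"hand":1},{"translation":[0,-0.24,0.8],"turn":[0,0,0],"hand":1},{"translation":[0,-0.24,0.8],"turn":[0,0,0],"hand":1}]'

```text
clock: 4.35
position: [0.5853, 0.2484, 0.1434]
ee_rot: [-3.133, 0.225, -0.003]
force: [-1.3, -0.1, 0.6]
width: 0.995
```

```bash
python3 - <<'E'
from h import *
say()
im,P=cloud("top"); print(blanks(P,im))
go([.578,.249,.043],-8.5)
im,P=cloud("wrist"); cv2.imwrite("pics/w2.png",im)
m=(P[...,2]>.035)&(P[...,2]<.055); Q=P[m]; Q=Q[np.linalg.norm(Q[:,:2]-[.578,.249],axis=1)<.05]; print(len(Q),Q.min(0),Q.max(0))
print(blanks(P,im))
E
```

```text
t 4.35 pos [0.5853 0.2484 0.1434] yaw -8.22 tilt [ 0.0017  0.0001 -1.    ] F [-1.2649 -0.0514  0.6191] w 0.995 j [-0.1692  0.588  -0.4814  1.6243  0.3102  1.0044 -0.8926]
[(array([579.7, 380.3]), array([42.7, 57.5]), -11.8), (array([454.4, 362.5]), array([41. , 56.4]), 27.1)]
go [0.578 0.249 0.043] trans [-0.065  0.007  0.84 ] turn [-0.001 -0.002  0.003]
2809 [0.5495 0.2278 0.035 ] [0.6096 0.2743 0.047 ]
[(array([581.8, 381.4]), array([40.6, 56.3]), -14.2), (array([457.5, 364.6]), array([40.7, 56.7]), 28.2), (array([579.6, 251. ]), array([39.7, 56.1]), -8.4), (array([440.7, 239.9]), array([39.9, 49. ]), 24.4)]
```

Call:
arm_command --plan '[{"translation":[-0.055,-0.01,0.84],"turn":[0,0,0],"hand":1},{"translation":[-0.055,-0.01,0.84],"turn":[0,0,0],"hand":1},{"translation":[-0.055,-0.01,0.84],"turn":[0,0,0],"hand":1},{"translation":[-0.055,-0.01,0.84],"turn":[0,0,0],"hand":0},{"translation":[-0.055,-0.01,0.84],"turn":[0,0,0],"hand":0},{"translation":[-0.055,-0.01,0.84],"turn":[0,0,0],"hand":0},{"translation":[-0.055,-0.01,0.84],"turn":[0,0,0],"hand":0},{"translation":[-0.055,-0.01,0.84],"turn":[0,0,0],"hand":0},{"translation":[-0.055,-0.01,0.84],"turn":[0,0,0],"hand":0},{"translation":[-0.055,-0.01,0.84],"turn":[0,0,0],"hand":0}]' --squeeze 35

```text
clock: 5.7
position: [0.5784, 0.2518, 0.0416]
ee_rot: [-3.133, 0.222, -0.002]
force: [-0.3, -1.7, 5.9]
width: 0.61
```

Call:
arm_command --plan '[{"translation":[0,0,-0.7],"turn":[0,0,0],"hand":0},{"translation":[0,0,-0.7],"turn":[0,0,0],"hand":0},{"translation":[0,0,-0.7],"turn":[0,0,-0.08],"hand":0},{"translation":[0,0,-0.7],"turn":[0,0,-0.08],"hand":0}]'

```text
clock: 6.2
position: [0.5775, 0.2512, 0.1245]
ee_rot: [3.141, -0.026, -0.001]
force: [0.2, -0.4, -3.6]
width: 0.604
```

```bash
python3 - <<'E'
from h import *
say(); go([.618,.029,.125],-1.0)
E
```

```text
t 6.20 pos [0.5775 0.2512 0.1245] yaw -0.93 tilt [-0.0009 -0.0005 -1.    ] F [ 0.1782 -0.3767 -3.6355] w 0.604 j [-0.1583  0.6075 -0.5106  1.6537  0.3443  0.9722 -0.8054]
go [0.618 0.029 0.125] trans [ 0.368  1.846 -0.003] turn [0.    0.001 0.001]
```

Call:
arm_command --plan '[{"translation":[0.32,0.93,0],"turn":[0,0,0],"hand":0},{"translation":[0.32,0.93,0],"turn":[0,0,0],"hand":0}]'

```text
clock: 6.45
position: [0.6143, 0.138, 0.124]
ee_rot: [3.141, -0.027, -0.002]
force: [0.5, -0.6, -2.5]
width: 0.605
```

Call:
arm_command --plan '[{"translation":[0,0.93,0],"turn":[0,0,0],"hand":0},{"translation":[0,0.93,0],"turn":[0,0,0],"hand":0},{"translation":[0,0.93,0],"turn":[0,0,0],"hand":0},{"translation":[0,0.93,0.4],"turn":[0,0,0],"hand":0},{"translation":[0,0.93,0.54],"turn":[0,0,0],"hand":0},{"translation":[0,0.93,0.57],"turn":[0,0,0],"hand":0},{"translation":[0,0.93,0.57],"turn":[0,0,0],"hand":0}]'

```text
clock: 7.32
position: [0.6133, 0.0286, 0.0572]
ee_rot: [-3.141, 0.024, -0.001]
force: [0.4, -0.4, -2.1]
width: 0.606
```

```bash
python3 - <<'E'
from h import *
say(); go([.62,.032,.0545],-1.0)
E
```

```text
t 7.33 pos [0.6133 0.0286 0.0572] yaw -0.88 tilt [ 0.0007  0.0003 -1.    ] F [ 0.3977 -0.4338 -2.1296] w 0.606 j [ 0.183   0.6619 -0.4713  1.7505  0.3903  0.8226 -0.4873]
go [0.62   0.032  0.0545] trans [ 0.055 -0.029  0.023] turn [-0.    -0.     0.001]
```

Call:
arm_command --plan '[{"translation":[0,0,0.022],"turn":[0,0,0],"hand":0},{"translation":[0.02,0,0.022],"turn":[0,0,0],"hand":0},{"translation":[0.04,0,0.022],"turn":[0,0,0],"hand":0},{"translation":[0.055,0,0.022],"turn":[0,0,0],"hand":0},{"translation":[0.07,0,0.022],"turn":[0,0,0],"hand":0},{"translation":[0.07,0,0.022],"turn":[0,0,0],"hand":0}]'

```text
clock: 8.07
position: [0.6195, 0.0277, 0.0538]
ee_rot: [3.141, -0.024, -0.005]
force: [-7.6, 0.3, 3.6]
width: 0.602
```

Call:
arm_command --plan '[{"translation":[0,-0.02,0],"turn":[0,0,0],"hand":0},{"translation":[0,-0.03,0],"turn":[0,0,0],"hand":0},{"translation":[0,-0.04,0],"turn":[0,0,0],"hand":0},{"translation":[0,-0.04,0],"turn":[0,0,0],"hand":0}]'

```text
clock: 8.57
position: [0.6195, 0.0286, 0.0538]
ee_rot: [3.136, -0.029, -0.006]
force: [-8.5, -8.1, 7.4]
width: 0.607
```

```bash
python3 - <<'E'
from h import *
say()
E
```

```text
t 8.57 pos [0.6195 0.0286 0.0538] yaw -1.04 tilt [-0.004  -0.0053 -1.    ] F [-8.5097 -8.1323  7.4159] w 0.607 j [ 0.1741  0.6752 -0.4644  1.732   0.3941  0.8333 -0.4911]
```

Call:
arm_command --plan '[{"translation":[0,-0.02,0],"turn":[0,0,0],"hand":0},{"translation":[0,-0.04,0],"turn":[0,0,0],"hand":0},{"translation":[0,-0.04,0],"turn":[0,0,0],"hand":0}]'

```text
clock: 8.95
position: [0.6196, 0.0334, 0.0538]
ee_rot: [3.136, -0.028, -0.006]
force: [-8.2, -9.7, 7.6]
width: 0.609
```

```bash
python3 - <<'E'
from h import *
say()
E
```

```text
t 8.95 pos [0.6196 0.0334 0.0538] yaw -1.04 tilt [-0.0039 -0.0053 -1.    ] F [-8.171  -9.7058  7.6301] w 0.609 j [ 0.1661  0.6756 -0.4643  1.7311  0.394   0.8337 -0.4984]
```

Call:
arm_command --plan '[{"translation":[-0.015,0,-0.015],"turn":[0,0,0],"hand":0},{"translation":[-0.015,-0.02,-0.015],"turn":[0,0,0],"hand":0},{"translation":[-0.015,-0.03,-0.015],"turn":[0,0,0],"hand":0},{"translation":[-0.015,-0.03,-0.015],"turn":[0,0,0],"hand":0}]'

```text
clock: 9.45
position: [0.6191, 0.0336, 0.0552]
ee_rot: [3.133, -0.031, -0.004]
force: [-2.6, -17.6, 1.0]
width: 0.608
```

```bash
python3 - <<'E'
from h import *
say()
E
```

```text
t 9.45 pos [0.6191 0.0336 0.0552] yaw -1.15 tilt [-0.0024 -0.0088 -1.    ] F [ -2.5799 -17.5683   1.0395] w 0.608 j [ 0.1625  0.6721 -0.462   1.7329  0.3953  0.8342 -0.5037]
```

Call:
arm_command --plan '[{"translation":[0,0.025,0],"turn":[0,0,0],"hand":0},{"translation":[0,0.025,0],"turn":[0,0,0],"hand":0},{"translation":[0,0.025,0],"turn":[0,0,0],"hand":0.9},{"translation":[0,0.025,0],"turn":[0,0,0],"hand":0.9},{"translation":[0,0.025,0],"turn":[0,0,0],"hand":0.9},{"translation":[0,0.025,-0.3],"turn":[0,0,0],"hand":1},{"translation":[0,0.025,-0.7],"turn":[0,0,0],"hand":1},{"translation":[0,0.025,-0.7],"turn":[0,0,0],"hand":1}]'

```text
clock: 10.45
position: [0.6221, 0.0393, 0.1438]
ee_rot: [-3.14, 0.024, -0.011]
force: [-0.1, -0.1, -0.2]
width: 1.003
```

Call:
arm_command --plan '[{"translation":[-0.76,-0.86,0],"turn":[0,0,0],"hand":1},{"translation":[-0.76,-0.86,0],"turn":[0,0,0],"hand":1},{"translation":[-0.76,-0.86,0],"turn":[0,0,0],"hand":1}]'

```text
clock: 10.82
position: [0.5266, 0.1467, 0.1395]
ee_rot: [-3.14, 0.014, 0.002]
force: [0.6, 0.0, 0.9]
width: 1.001
```

Call:
arm_command --plan '[{"translation":[-0.76,-0.85,0],"turn":[0,0,-0.285],"hand":1},{"translation":[-0.76,-0.85,0],"turn":[0,0,-0.285],"hand":1},{"translation":[-0.76,-0.85,0],"turn":[0,0,-0.285],"hand":1},{"translation":[-0.76,-0.85,0],"turn":[0,0,-0.285],"hand":1}]'

```text
clock: 11.32
position: [0.44, 0.2464, 0.1393]
ee_rot: [-3.068, -0.676, 0.001]
force: [1.0, -1.3, -0.4]
width: 1.0
```

```bash
python3 - <<'E'
from h import *
say()
im,P=cloud("top"); print("table",blanks(P,im)); print("nest",blanks(P,im,.057)); cv2.imwrite("pics/t2.png",cv2.resize(im[140:290,110:390],None,fx=2.8,fy=2.8))
im,P=cloud("wrist"); print("wrist",blanks(P,im))
go([.436,.238,.043],24.6)
E
```

```text
t 11.32 pos [0.44   0.2464 0.1393] yaw 24.83 tilt [-0.0004 -0.0001 -1.    ] F [ 1.0166 -1.3461 -0.3618] w 1.000 j [-0.0901  0.4468 -0.6943  1.9399  0.3657  0.883  -0.5393]
table []
nest [(array([617.4,  30.6]), array([38., 56.]), 0.2)]
wrist [(array([457. , 364.5]), array([40.1, 56.2]), 28.1), (array([581.3, 380.9]), array([40.5, 57.5]), -14.4), (array([436.1, 238.2]), array([40.1, 56.2]), 24.7)]
go [0.436 0.238 0.043] trans [-0.063  0.033  0.802] turn [ 0.  0. -0.]
```

View pics/t2.png

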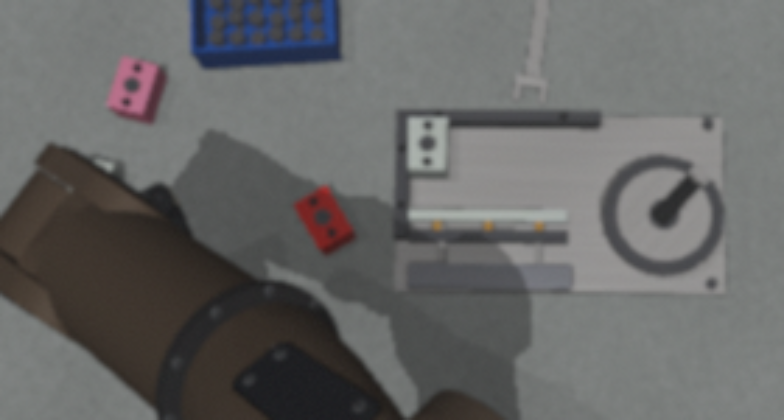

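The first blank sits in the corner at (428,145) in the crop. The second blank measures (436,238) in the wrist view, so I grasp it.

Call:
arm_command --plan '[{"translation":[-0.06,0.032,0.8],"turn":[0,0,0],"hand":1},{"translation":[-0.06,0.032,0.8],"turn":[0,0,0],"hand":1},{"translation":[-0.06,0.032,0.8],"turn":[0,0,0],"hand":1},{"translation":[-0.06,0.032,0.8],"turn":[0,0,0],"hand":0},{"translation":[-0.06,0.032,0.8],"turn":[0,0,0],"hand":0},{"translation":[-0.06,0.032,0.8],"turn":[0,0,0],"hand":0},{"translation":[-0.06,0.032,0.8],"turn":[0,0,0],"hand":0},{"translation":[-0.06,0.032,0.8],"turn":[0,0,0],"hand":0},{"translation":[-0.06,0.032,0.8],"turn":[0,0,0],"hand":0}]' --squeeze 35

```text
clock: 12.55
position: [0.4357, 0.2395, 0.0442]
ee_rot: [3.068, 0.673, 0.001]
force: [-1.1, -1.5, 6.8]
width: 0.604
```

Call:
arm_command --plan '[{"translation":[0,0,-0.7],"turn":[0,0,0],"hand":0},{"translation":[0,0,-0.7],"turn":[0,0,0.1],"hand":0},{"translation":[0,0,-0.7],"turn":[0,0,0.285],"hand":0},{"translation":[0,0,-0.7],"turn":[0,0,0.285],"hand":0},{"translation":[0,0,-0.7],"turn":[0,0,0.285],"hand":0}]'

```text
clock: 13.18
position: [0.4352, 0.2394, 0.1276]
ee_rot: [3.141, -0.023, -0.0]
force: [0.2, -1.0, -2.1]
width: 0.602
```

```bash
python3 - <<'E'
from h import *
say(); go([.613,-.013,.0568],-1.0)
E
```

```text
t 13.18 pos [0.4352 0.2394 0.1276] yaw -0.84 tilt [-0.0001 -0.0005 -1.    ] F [ 0.2414 -1.0008 -2.0964] w 0.602 j [-0.1645  0.4256 -0.5804  1.9757  0.3126  0.8287 -0.9327]
go [ 0.613  -0.013   0.0568] trans [1.513 2.081 0.591] turn [0.    0.    0.002]
```

Call:
arm_command --plan '[{"translation":[0.5,0.69,0],"turn":[0,0,0],"hand":0},{"translation":[0.5,0.69,0],"turn":[0,0,0],"hand":0}]'

```text
clock: 13.42
position: [0.4952, 0.1536, 0.1274]
ee_rot: [3.141, -0.021, -0.0]
force: [1.2, 0.2, -1.6]
width: 0.601
```

Call:
arm_command --plan '[{"translation":[0.5,0.69,0],"turn":[0,0,0],"hand":0},{"translation":[0.5,0.69,0],"turn":[0,0,0],"hand":0}]'

```text
clock: 13.68
position: [0.5541, 0.0688, 0.1272]
ee_rot: [3.141, -0.024, -0.001]
force: [0.9, 0.0, -2.2]
width: 0.608
```

Call:
arm_command --plan '[{"translation":[0.5,0.7,0],"turn":[0,0,0],"hand":0},{"translation":[0.5,0.7,0],"turn":[0,0,0],"hand":0},{"translation":[0.5,0.7,0],"turn":[0,0,0],"hand":0},{"translation":[0.5,0.7,0.3],"turn":[0,0,0],"hand":0},{"translation":[0.5,0.7,0.55],"turn":[0,0,0],"hand":0},{"translation":[0.5,0.7,0.55],"turn":[0,0,0],"hand":0}]'

```text
clock: 14.42
position: [0.6091, -0.0123, 0.0594]
ee_rot: [-3.141, 0.02, 0.009]
force: [0.2, 0.1, -0.8]
width: 0.606
```

```bash
python3 - <<'E'
from h import *
say(); go([.6195,-.013,.057],-1.0)
E
```

```text
t 14.43 pos [ 0.6091 -0.0123  0.0594] yaw -0.73 tilt [-0.0054  0.0003 -1.    ] F [ 0.2061  0.1105 -0.7686] w 0.606 j [ 0.2506  0.6557 -0.4717  1.7557  0.3841  0.8284 -0.4145]
go [ 0.6195 -0.013   0.057 ] trans [0.087 0.005 0.019] turn [-0.     0.003  0.003]
```

Call:
arm_command --plan '[{"translation":[0.02,0,0.01],"turn":[0,0,0.003],"hand":0},{"translation":[0.04,0,0.02],"turn":[0,0,0.003],"hand":0},{"translation":[0.06,0,0.02],"turn":[0,0,0.003],"hand":0},{"translation":[0.08,0,0.02],"turn":[0,0,0.003],"hand":0},{"translation":[0.095,0,0.02],"turn":[0,0,0.003],"hand":0},{"translation":[0.095,0,0.02],"turn":[0,0,0.003],"hand":0}]'

```text
clock: 15.18
position: [0.6189, -0.013, 0.0588]
ee_rot: [3.14, -0.03, -0.012]
force: [-13.1, 0.3, 4.3]
width: 0.603
```

```bash
python3 - <<'E'
from h import *
say()
E
```

```text
t 15.18 pos [ 0.6189 -0.013   0.0588] yaw -1.11 tilt [-0.0078 -0.0011 -1.    ] F [-13.0816   0.2952   4.2689] w 0.603 j [ 0.2453  0.6693 -0.4673  1.7283  0.3835  0.844  -0.4151]
```

Call:
arm_command --plan '[{"translation":[-0.03,0,0],"turn":[0,0,0],"hand":0},{"translation":[-0.03,0,0.015],"turn":[0,0,0],"hand":0},{"translation":[-0.03,-0.02,0.015],"turn":[0,0,0],"hand":0},{"translation":[-0.03,-0.04,0.015],"turn":[0,0,0],"hand":0},{"translation":[-0.03,-0.06,0.015],"turn":[0,0,0],"hand":0},{"translation":[-0.03,-0.075,0.015],"turn":[0,0,0],"hand":0},{"translation":[-0.03,-0.075,0.015],"turn":[0,0,0],"hand":0}]'

```text
clock: 16.05
position: [0.6188, -0.0065, 0.0571]
ee_rot: [3.138, -0.034, -0.003]
force: [-4.9, -6.3, -0.6]
width: 0.608
```

```bash
python3 - <<'E'
from h import *
say()
E
```

```text
t 16.05 pos [ 0.6188 -0.0065  0.0571] yaw -1.24 tilt [-0.0019 -0.0032 -1.    ] F [-4.8743 -6.3215 -0.6484] w 0.608 j [ 0.2318  0.6679 -0.4636  1.7356  0.3879  0.8325 -0.4329]
```

Call:
arm_command --plan '[{"translation":[0,-0.02,0],"turn":[0,0,0],"hand":0},{"translation":[0,-0.03,0],"turn":[0,0,0],"hand":0},{"translation":[0,-0.03,0],"turn":[0,0,0],"hand":0}]'

```text
clock: 16.42
position: [0.6188, -0.0063, 0.0571]
ee_rot: [3.134, -0.037, -0.004]
force: [-5.9, -13.6, 1.7]
width: 0.605
```

```bash
python3 - <<'E'
from h import *
say()
E
```

```text
t 16.43 pos [ 0.6188 -0.0063  0.0571] yaw -1.36 tilt [-0.0024 -0.0071 -1.    ] F [ -5.8767 -13.5616   1.6729] w 0.605 j [ 0.2272  0.6674 -0.4605  1.7353  0.3899  0.834  -0.4384]
```

Call:
arm_command --plan '[{"translation":[0,0.035,0],"turn":[0,0,0],"hand":0},{"translation":[0,0.035,0.008],"turn":[0,0,0],"hand":0},{"translation":[0,0.035,0.008],"turn":[0,0,0],"hand":0.9},{"translation":[0,0.035,0],"turn":[0,0,0],"hand":0.9},{"translation":[0,0.035,0],"turn":[0,0,0],"hand":0.9},{"translation":[0,0.035,-0.3],"turn":[0,0,0],"hand":1},{"translation":[0,0.035,-0.7],"turn":[0,0,0],"hand":1},{"translation":[0,0.035,-0.7],"turn":[0,0,0],"hand":1}]'

```text
clock: 17.42
position: [0.6223, -0.0036, 0.1457]
ee_rot: [-3.14, 0.032, -0.012]
force: [0.2, 0.4, -0.2]
width: 1.002
```

Call:
arm_command --plan '[{"translation":[-0.45,-1,0],"turn":[0,0,0],"hand":1},{"translation":[-0.45,-1,0],"turn":[0,0,0],"hand":1},{"translation":[-0.45,-1,0],"turn":[0,0,0],"hand":1}]'

```text
clock: 17.8
position: [0.5655, 0.1224, 0.1415]
ee_rot: [-3.139, 0.019, 0.001]
force: [0.3, -0.1, -0.2]
width: 1.004
```

Call:
arm_command --plan '[{"translation":[-0.45,-1,0],"turn":[0,0,0],"hand":1},{"translation":[-0.45,-1,0],"turn":[0,0,0],"hand":1},{"translation":[-0.45,-1,0],"turn":[0,0,0],"hand":1}]'

```text
clock: 18.18
position: [0.5139, 0.2427, 0.1415]
ee_rot: [-3.139, 0.02, 0.001]
force: [0.4, -0.4, -0.2]
width: 0.996
```

Call:
arm_command --plan '[{"translation":[-0.45,-1,0],"turn":[0,0,-0.1],"hand":1},{"translation":[-0.45,-1,0],"turn":[0,0,-0.22],"hand":1},{"translation":[-0.45,-1,0],"turn":[0,0,-0.325],"hand":1},{"translation":[-0.45,-1,0],"turn":[0,0,-0.325],"hand":1}]'

```text
clock: 18.68
position: [0.4651, 0.3583, 0.1407]
ee_rot: [3.048, 0.762, -0.001]
force: [0.6, -0.3, 0.3]
width: 1.0
```

```bash
python3 - <<'E'
from h import *
say()
im,P=cloud("top"); print("table",blanks(P,im)); print("nest",blanks(P,im,.057)); 
m=(abs(P[...,2]-.057)<.008)&(P[...,0]>.5)&(P[...,0]<.7)&(P[...,1]>-.12)&(P[...,1]<.06); Q=P[m]; print("row",cv2.minAreaRect((Q[:,:2]*1000).astype(np.float32)))
im,P=cloud("wrist"); print("wrist",blanks(P,im))
go([.457,.3645,.044],28.0)
E
```

```text
t 18.68 pos [0.4651 0.3583 0.1407] yaw 28.06 tilt [-0.0008 -0.0005 -1.    ] F [ 0.632  -0.3414  0.3263] w 1.000 j [-0.2819  0.5665 -0.6781  1.7398  0.4157  0.9845 -0.629 ]
table [(array([582.1, 379.3]), array([42.6, 51.4]), -15.4)]
nest []
row ((620.1756591796875, 10.632926940917969), (78.15286254882812, 63.380252838134766), 89.66754913330078)
wrist [(array([579.1, 390.1]), array([33. , 56.7]), -1.6), (array([502.5, 350.2]), array([40.7, 56. ]), 26.9)]
go [0.457  0.3645 0.044 ] trans [-0.036 -0.092  0.807] turn [ 0.001  0.001 -0.003]
```

The third blank has been knocked to (502,350), close to the fourth, so I take the fourth at (581,381) first, using a narrower opening.

```bash
python3 - <<'E'
from h import *
go([.581,.375,.141],-14)
E
```

```text
go [0.581 0.375 0.141] trans [ 0.919  0.312 -0.002] turn [0.001 0.    0.464]
```

Call:
arm_command --plan '[{"translation":[0.92,0.31,0],"turn":[0,0,0.464],"hand":0.78},{"translation":[0.92,0.31,0],"turn":[0,0,0.464],"hand":0.78},{"translation":[0.92,0.31,0],"turn":[0,0,0.464],"hand":0.78},{"translation":[0.92,0.31,0],"turn":[0,0,0.464],"hand":0.78},{"translation":[0.92,0.31,0],"turn":[0,0,0.464],"hand":0.78},{"translation":[0.92,0.31,0],"turn":[0,0,0.464],"hand":0.78}]'

```text
clock: 19.52
position: [0.5802, 0.3768, 0.1415]
ee_rot: [3.119, -0.372, 0.001]
force: [-0.0, -0.1, -1.1]
width: 0.784
```

```bash
python3 - <<'E'
from h import *
say()
im,P=cloud("wrist"); b=blanks(P,im); print("wrist",b)
cv2.imwrite("pics/w3.png",im)
for c,s,a in b:
  if abs(c[0]-581)<15: go([c[0]/1000,c[1]/1000,.043],a)
im,P=cloud("top"); print("table",blanks(P,im)); print("nest",blanks(P,im,.057)); 
E
```

```text
t 19.52 pos [0.5802 0.3768 0.1415] yaw -13.60 tilt [ 0.0004 -0.0007 -1.    ] F [-0.0314 -0.0693 -1.0774] w 0.784 j [-0.3776  0.6708 -0.4581  1.4699  0.3186  1.0753 -1.1391]
wrist [(array([581.9, 381.7]), array([39.9, 56. ]), -14.1)]
go [0.5819 0.3817 0.043 ] trans [ 0.005 -0.042  0.821] turn [ 0.    -0.     0.006]
table []
nest []
```

View pics/w3.png

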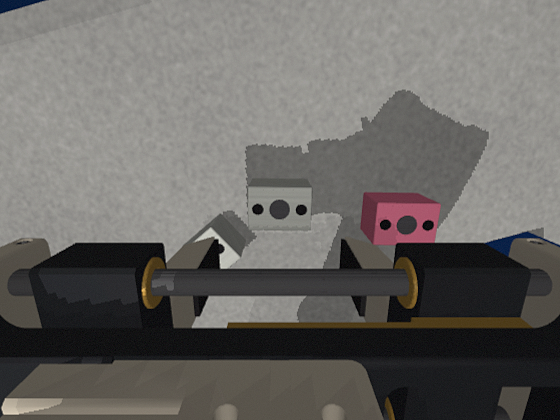

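Call:
arm_command --plan '[{"translation":[0.005,-0.084,0.3],"turn":[0,0,0.006],"hand":0.72},{"translation":[0.005,-0.084,0.6],"turn":[0,0,0.006],"hand":0.72},{"translation":[0.005,-0.084,0.82],"turn":[0,0,0.006],"hand":0.72},{"translation":[0.005,-0.084,0.82],"turn":[0,0,0.006],"hand":0.72},{"translation":[0.005,-0.084,0.82],"turn":[0,0,0.006],"hand":0},{"translation":[0.005,-0.084,0.82],"turn":[0,0,0.006],"hand":0},{"translation":[0.005,-0.084,0.82],"turn":[0,0,0.006],"hand":0},{"translation":[0.005,-0.084,0.82],"turn":[0,0,0.006],"hand":0},{"translation":[0.005,-0.084,0.82],"turn":[0,0,0.006],"hand":0}]' --squeeze 35

```text
clock: 20.75
position: [0.5834, 0.3882, 0.0447]
ee_rot: [-3.116, 0.388, -0.003]
force: [-1.0, -0.3, 6.5]
width: 0.607
```

Call:
arm_command --plan '[{"translation":[0,0,-0.3],"turn":[0,0,0],"hand":0},{"translation":[0,0,-0.7],"turn":[0,0,0],"hand":0},{"translation":[0,0,-0.7],"turn":[0,0,-0.145],"hand":0},{"translation":[0,0,-0.7],"turn":[0,0,-0.145],"hand":0},{"translation":[0,0,-0.7],"turn":[0,0,-0.145],"hand":0}]'

```text
clock: 21.38
position: [0.5823, 0.3867, 0.126]
ee_rot: [3.14, -0.036, -0.003]
force: [0.3, 0.4, -2.1]
width: 0.606
```

```bash
python3 - <<'E'
from h import *
say(); go([.613,-.047,.059],-1.0)
E
```

```text
t 21.38 pos [0.5823 0.3867 0.126 ] yaw -1.33 tilt [-0.0016 -0.0012 -1.    ] F [ 0.3008  0.3559 -2.0703] w 0.606 j [-0.3637  0.7074 -0.5052  1.4585  0.3659  1.0721 -0.9668]
go [ 0.613 -0.047  0.059] trans [0.341 3.607 0.562] turn [ 0.001  0.001 -0.004]
```

Call:
arm_command --plan '[{"translation":[0.085,0.9,0],"turn":[0,0,0],"hand":0},{"translation":[0.085,0.9,0],"turn":[0,0,0],"hand":0}]'

```text
clock: 21.62
position: [0.5905, 0.2766, 0.1258]
ee_rot: [3.139, -0.037, -0.002]
force: [1.4, -0.7, -3.2]
width: 0.605
```

Call:
arm_command --plan '[{"translation":[0.085,0.9,0],"turn":[0,0,0],"hand":0},{"translation":[0.085,0.9,0],"turn":[0,0,0],"hand":0}]'

```text
clock: 21.88
position: [0.5985, 0.1675, 0.1261]
ee_rot: [3.14, -0.04, -0.002]
force: [-0.7, -0.6, -2.1]
width: 0.606
```

Call:
arm_command --plan '[{"translation":[0.085,0.9,0],"turn":[0,0,0],"hand":0},{"translation":[0.085,0.9,0],"turn":[0,0,0],"hand":0}]'

```text
clock: 22.12
position: [0.6063, 0.0593, 0.1262]
ee_rot: [3.14, -0.04, -0.002]
force: [0.6, 0.4, -3.0]
width: 0.605
```

Call:
arm_command --plan '[{"translation":[0.06,0.9,0],"turn":[0,0,0],"hand":0},{"translation":[0.06,0.9,0],"turn":[0,0,0],"hand":0},{"translation":[0.06,0.9,0],"turn":[0,0,-0.003],"hand":0},{"translation":[0.06,0.9,0.3],"turn":[0,0,-0.003],"hand":0},{"translation":[0.06,0.9,0.54],"turn":[0,0,-0.003],"hand":0},{"translation":[0.06,0.9,0.54],"turn":[0,0,-0.003],"hand":0},{"translation":[0.06,0.9,0.54],"turn":[0,0,-0.003],"hand":0}]'

```text
clock: 23.0
position: [0.6122, -0.0444, 0.0631]
ee_rot: [-3.141, 0.025, -0.001]
force: [0.4, -0.2, -2.4]
width: 0.603
```

```bash
python3 - <<'E'
from h import *
say(); go([.6195,-.047,.057],-1.0)
E
```

```text
t 23.00 pos [ 0.6122 -0.0444  0.0631] yaw -0.91 tilt [ 0.0007  0.0004 -1.    ] F [ 0.4253 -0.2224 -2.4294] w 0.603 j [ 0.3126  0.6571 -0.4871  1.7461  0.3949  0.8364 -0.3726]
go [ 0.6195 -0.047   0.057 ] trans [0.061 0.02  0.051] turn [-0.    -0.     0.001]
```

Call:
arm_command --plan '[{"translation":[0,0,0.03],"turn":[0,0,0.001],"hand":0},{"translation":[0.01,0,0.05],"turn":[0,0,0.001],"hand":0},{"translation":[0.03,0,0.05],"turn":[0,0,0.001],"hand":0},{"translation":[0.05,0,0.05],"turn":[0,0,0.001],"hand":0},{"translation":[0.07,0,0.05],"turn":[0,0,0.001],"hand":0},{"translation":[0.085,0,0.05],"turn":[0,0,0.001],"hand":0},{"translation":[0.085,0,0.05],"turn":[0,0,0.001],"hand":0}]'

```text
clock: 23.88
position: [0.6183, -0.0454, 0.0566]
ee_rot: [3.14, -0.026, -0.011]
force: [-18.2, -0.2, 18.6]
width: 0.608
```

Call:
arm_command --plan '[{"translation":[-0.025,0,0],"turn":[0,0,0],"hand":0},{"translation":[-0.025,-0.02,0],"turn":[0,0,0],"hand":0},{"translation":[-0.025,-0.04,0],"turn":[0,0,0],"hand":0},{"translation":[-0.025,-0.06,0],"turn":[0,0,0],"hand":0},{"translation":[-0.025,-0.06,0],"turn":[0,0,0],"hand":0}]'

```text
clock: 24.5
position: [0.6182, -0.0426, 0.0567]
ee_rot: [3.136, -0.032, -0.003]
force: [-8.1, -9.2, 9.9]
width: 0.606
```

```bash
python3 - <<'E'
from h import *
say()
E
```

```text
t 24.50 pos [ 0.6182 -0.0426  0.0567] yaw -1.17 tilt [-0.0021 -0.0056 -1.    ] F [-8.1066 -9.2417  9.8892] w 0.606 j [ 0.2971  0.6721 -0.477   1.7331  0.4026  0.8374 -0.3861]
```

Call:
arm_command --plan '[{"translation":[-0.01,0,-0.015],"turn":[0,0,0],"hand":0},{"translation":[-0.01,-0.02,-0.015],"turn":[0,0,0],"hand":0},{"translation":[-0.01,-0.035,-0.015],"turn":[0,0,0],"hand":0},{"translation":[-0.01,-0.035,-0.015],"turn":[0,0,0],"hand":0}]'

```text
clock: 25.0
position: [0.618, -0.0406, 0.0577]
ee_rot: [3.134, -0.033, -0.001]
force: [-0.8, -16.8, 0.6]
width: 0.606
```

```bash
python3 - <<'E'
from h import *
say()
E
```

```text
t 25.00 pos [ 0.618  -0.0406  0.0577] yaw -1.22 tilt [-0.0007 -0.0075 -1.    ] F [ -0.8311 -16.8324   0.6469] w 0.606 j [ 0.2923  0.6695 -0.4758  1.7347  0.4032  0.8369 -0.3917]
```

Call:
arm_command --plan '[{"translation":[0,0.035,0],"turn":[0,0,0],"hand":0},{"translation":[0,0.035,0.008],"turn":[0,0,0],"hand":0},{"translation":[0,0.035,0.008],"turn":[0,0,0],"hand":0.9},{"translation":[0,0.035,0],"turn":[0,0,0],"hand":0.9},{"translation":[0,0.035,0],"turn":[0,0,0],"hand":0.9},{"translation":[0,0.035,-0.3],"turn":[0,0,0],"hand":1},{"translation":[0,0.035,-0.7],"turn":[0,0,0],"hand":1},{"translation":[0,0.035,-0.7],"turn":[0,0,0],"hand":1}]'

```text
clock: 26.0
position: [0.6205, -0.0371, 0.1462]
ee_rot: [-3.141, 0.026, -0.011]
force: [0.8, 0.7, -0.7]
width: 1.0
```

Call:
arm_command --plan '[{"translation":[-0.32,-1,0],"turn":[0,0,0],"hand":1},{"translation":[-0.32,-1,0],"turn":[0,0,0],"hand":1},{"translation":[-0.32,-1,0],"turn":[0,0,0],"hand":1}]'

```text
clock: 26.38
position: [0.5793, 0.0895, 0.1421]
ee_rot: [-3.138, 0.012, 0.001]
force: [1.0, -0.6, 0.6]
width: 1.003
```

Call:
arm_command --plan '[{"translation":[-0.32,-1,0],"turn":[0,0,0],"hand":1},{"translation":[-0.32,-1,0],"turn":[0,0,0],"hand":1},{"translation":[-0.32,-1,0],"turn":[0,0,0],"hand":1}]'

```text
clock: 26.75
position: [0.5428, 0.2091, 0.142]
ee_rot: [-3.138, 0.013, 0.001]
force: [0.1, 0.2, -0.2]
width: 0.999
```

Call:
arm_command --plan '[{"translation":[-0.32,-1,0],"turn":[0,0,-0.1],"hand":1},{"translation":[-0.32,-1,0],"turn":[0,0,-0.2],"hand":1},{"translation":[-0.32,-1,0],"turn":[0,0,-0.31],"hand":1},{"translation":[-0.32,-1,0],"turn":[0,0,-0.31],"hand":1}]'

```text
clock: 27.25
position: [0.5092, 0.3229, 0.1411]
ee_rot: [3.055, 0.729, -0.002]
force: [1.5, -0.0, -0.2]
width: 1.001
```

```bash
python3 - <<'E'
from h import *
say()
im,P=cloud("wrist"); b=blanks(P,im); print("wrist",b)
for c,s,a in b: go([c[0]/1000,c[1]/1000,.043],a)
im,P=cloud("top"); m=(abs(P[...,2]-.057)<.008)&(P[...,0]>.5)&(P[...,0]<.7)&(P[...,1]>-.15)&(P[...,1]<.06); Q=P[m]; print("row",cv2.minAreaRect((Q[:,:2]*1000).astype(np.float32)))
E
```

```text
t 27.25 pos [0.5092 0.3229 0.1411] yaw 26.85 tilt [-0.001 -0.001 -1.   ] F [ 1.4588 -0.0033 -0.2174] w 1.001 j [-0.1981  0.59   -0.6783  1.6988  0.4259  1.0068 -0.5579]
wrist [(array([502.4, 350. ]), array([40. , 56.2]), 26.9)]
go [0.5024 0.35   0.043 ] trans [ 0.051 -0.236  0.818] turn [ 0.001  0.001 -0.003]
row ((586.8902587890625, -50.11039733886719), (200.09317016601562, 116.68769836425781), 89.48080444335938)
```

Call:
arm_command --plan '[{"translation":[0.05,-0.235,0.3],"turn":[0,0,0],"hand":1},{"translation":[0.05,-0.235,0.6],"turn":[0,0,0],"hand":1},{"translation":[0.05,-0.235,0.82],"turn":[0,0,0],"hand":1},{"translation":[0.05,-0.235,0.82],"turn":[0,0,0],"hand":1},{"translation":[0.05,-0.235,0.82],"turn":[0,0,0],"hand":0},{"translation":[0.05,-0.235,0.82],"turn":[0,0,0],"hand":0},{"translation":[0.05,-0.235,0.82],"turn":[0,0,0],"hand":0},{"translation":[0.05,-0.235,0.82],"turn":[0,0,0],"hand":0},{"translation":[0.05,-0.235,0.82],"turn":[0,0,0],"hand":0},{"translation":[0.05,-0.235,0.82],"turn":[0,0,0],"hand":0}]' --squeeze 35

```text
clock: 28.6
position: [0.5015, 0.3517, 0.0441]
ee_rot: [3.055, 0.731, 0.0]
force: [-1.3, -2.0, 6.0]
width: 0.602
```

Call:
arm_command --plan '[{"translation":[0,0,-0.3],"turn":[0,0,0],"hand":0},{"translation":[0,0,-0.7],"turn":[0,0,0.1],"hand":0},{"translation":[0,0,-0.7],"turn":[0,0,0.2],"hand":0},{"translation":[0,0,-0.7],"turn":[0,0,0.31],"hand":0},{"translation":[0,0,-0.7],"turn":[0,0,0.31],"hand":0},{"translation":[0,0,-0.7],"turn":[0,0,0.31],"hand":0}]'

```text
clock: 29.35
position: [0.5012, 0.3515, 0.1273]
ee_rot: [3.141, -0.021, -0.001]
force: [-0.4, -0.2, -3.0]
width: 0.606
```

```bash
python3 - <<'E'
from h import *
say(); go([.613,-.092,.06],-1.0)
E
```

```text
t 29.35 pos [0.5012 0.3515 0.1273] yaw -0.75 tilt [-0.0006 -0.0006 -1.    ] F [-0.3842 -0.2069 -2.9525] w 0.606 j [-0.3305  0.5868 -0.5473  1.6956  0.359   0.9616 -1.025 ]
go [ 0.613 -0.092  0.06 ] trans [0.981 3.683 0.562] turn [0.    0.    0.003]
```

Call:
arm_command --plan '[{"translation":[0.24,0.92,0],"turn":[0,0,0],"hand":0},{"translation":[0.24,0.92,0],"turn":[0,0,0],"hand":0}]'

```text
clock: 29.6
position: [0.5285, 0.2391, 0.1272]
ee_rot: [3.141, -0.021, -0.001]
force: [1.1, -0.2, -2.7]
width: 0.604
```

Call:
arm_command --plan '[{"translation":[0.24,0.92,0],"turn":[0,0,0],"hand":0},{"translation":[0.24,0.92,0],"turn":[0,0,0],"hand":0}]'

```text
clock: 29.85
position: [0.5556, 0.1271, 0.1274]
ee_rot: [3.141, -0.024, -0.001]
force: [1.1, 1.0, -3.1]
width: 0.605
```

Call:
arm_command --plan '[{"translation":[0.24,0.92,0],"turn":[0,0,0],"hand":0},{"translation":[0.24,0.92,0],"turn":[0,0,0],"hand":0}]'

```text
clock: 30.1
position: [0.5824, 0.0161, 0.1274]
ee_rot: [3.141, -0.024, -0.0]
force: [0.6, -0.2, -2.5]
width: 0.602
```

Call:
arm_command --plan '[{"translation":[0.24,0.93,0],"turn":[0,0,0],"hand":0},{"translation":[0.24,0.93,0],"turn":[0,0,0.003],"hand":0},{"translation":[0.24,0.93,0],"turn":[0,0,0.003],"hand":0},{"translation":[0.24,0.93,0.3],"turn":[0,0,0.003],"hand":0},{"translation":[0.24,0.93,0.54],"turn":[0,0,0.003],"hand":0},{"translation":[0.24,0.93,0.54],"turn":[0,0,0.003],"hand":0},{"translation":[0.24,0.93,0.54],"turn":[0,0,0.003],"hand":0}]'

```text
clock: 30.98
position: [0.6096, -0.0923, 0.0638]
ee_rot: [-3.141, 0.032, -0.002]
force: [0.8, 0.0, -2.0]
width: 0.608
```

```bash
python3 - <<'E'
from h import *
say(); go([.618,-.085,.057],-1.0)
E
```

```text
t 30.98 pos [ 0.6096 -0.0923  0.0638] yaw -1.16 tilt [ 0.001   0.0004 -1.    ] F [ 0.8095  0.0293 -2.0122] w 0.608 j [ 0.3883  0.659  -0.4846  1.7388  0.3923  0.8404 -0.2954]
go [ 0.618 -0.085  0.057] trans [ 0.068 -0.063  0.057] turn [-0.    -0.001 -0.002]
```

Call:
arm_command --plan '[{"translation":[0,0,0.03],"turn":[0,0,-0.001],"hand":0},{"translation":[0.02,0,0.055],"turn":[0,0,-0.001],"hand":0},{"translation":[0.04,0,0.055],"turn":[0,0,-0.001],"hand":0},{"translation":[0.06,0,0.055],"turn":[0,0,-0.001],"hand":0},{"translation":[0.075,0,0.055],"turn":[0,0,-0.001],"hand":0},{"translation":[0.09,0,0.055],"turn":[0,0,-0.001],"hand":0},{"translation":[0.09,0,0.055],"turn":[0,0,-0.001],"hand":0}]'

```text
clock: 31.85
position: [0.6174, -0.0933, 0.0562]
ee_rot: [3.141, -0.031, -0.007]
force: [-9.9, -0.2, 7.3]
width: 0.606
```

Call:
arm_command --plan '[{"translation":[-0.03,0,-0.015],"turn":[0,0,0],"hand":0},{"translation":[-0.03,-0.02,-0.015],"turn":[0,0,0],"hand":0},{"translation":[-0.03,-0.04,-0.015],"turn":[0,0,0],"hand":0},{"translation":[-0.03,-0.06,-0.015],"turn":[0,0,0],"hand":0},{"translation":[-0.03,-0.08,-0.015],"turn":[0,0,0],"hand":0},{"translation":[-0.03,-0.095,-0.015],"turn":[0,0,0],"hand":0},{"translation":[-0.03,-0.095,-0.015],"turn":[0,0,0],"hand":0}]'

```text
clock: 32.72
position: [0.6165, -0.086, 0.0581]
ee_rot: [3.136, -0.036, -0.0]
force: [-0.0, -11.6, -0.1]
width: 0.604
```

```bash
python3 - <<'E'
from h import *
say()
E
```

```text
t 32.73 pos [ 0.6165 -0.086   0.0581] yaw -1.32 tilt [-0.0001 -0.0049 -1.    ] F [ -0.0339 -11.5765  -0.1349] w 0.604 j [ 0.3659  0.6725 -0.4753  1.727   0.3998  0.8396 -0.3149]
```

Call:
arm_command --plan '[{"translation":[0.02,-0.005,0.01],"turn":[0,0,0.003],"hand":0},{"translation":[0.03,0,0.015],"turn":[0,0,0.003],"hand":0},{"translation":[0.03,0.03,0.02],"turn":[0,0,0.003],"hand":0},{"translation":[0.02,0.03,0.02],"turn":[0,0,0],"hand":0},{"translation":[0.02,0.03,0.015],"turn":[0,0,0],"hand":0.9},{"translation":[0.02,0.03,0.01],"turn":[0,0,0],"hand":0.9},{"translation":[0.02,0.03,0],"turn":[0,0,0],"hand":0.9},{"translation":[0.02,0.03,-0.3],"turn":[0,0,0],"hand":1},{"translation":[0.02,0.03,-0.7],"turn":[0,0,0],"hand":1},{"translation":[0.02,0.03,-1],"turn":[0,0,0],"hand":1}]'

```text
clock: 33.98
position: [0.6194, -0.0851, 0.1802]
ee_rot: [-3.141, 0.031, -0.003]
force: [0.6, -0.2, -0.7]
width: 1.0
```

Call:
arm_command --plan '[{"translation":[-0.2,0.95,-0.4],"turn":[0,0,0],"hand":1},{"translation":[-0.2,0.95,-0.4],"turn":[0,0,0],"hand":1},{"translation":[-0.2,0.95,-0.4],"turn":[0,0,0],"hand":1}]'

```text
clock: 34.35
position: [0.592, -0.2057, 0.2278]
ee_rot: [3.137, -0.046, 0.004]
force: [0.4, 0.5, -0.8]
width: 0.997
```

Call:
arm_command --plan '[{"translation":[-0.2,0.95,0],"turn":[0,0,0],"hand":1},{"translation":[-0.2,0.95,0],"turn":[0,0,0],"hand":1},{"translation":[-0.2,0.95,0],"turn":[0,0,0],"hand":1},{"translation":[-0.2,0.95,0],"turn":[0,0,0],"hand":1}]'

```text
clock: 34.85
position: [0.5665, -0.3112, 0.2258]
ee_rot: [-3.14, 0.031, -0.0]
force: [-0.5, 1.0, -0.0]
width: 1.001
```

```bash
cat >> h.py <<'E'
Cn=np.array([.6483,.0515]); cy=-.0182
def tocorner(P):
    d=P[...,:2]-Cn; c,s=np.cos(cy),np.sin(cy)
    return np.stack([c*d[...,0]+s*d[...,1],-s*d[...,0]+c*d[...,1]],-1)*1000
E
python3 - <<'E'
from h import *
say()
for n in("wrist","top"):
    im,P=cloud(n); cv2.imwrite(f"pics/r_{n}.png",im); np.save(f"pics/r_{n}.npy",P)
    Q=tocorner(P); g=im.max(-1)>110
    m=(P[...,2]>.052)&(P[...,2]<.062)&(Q[...,0]>-75)&(Q[...,0]<15)&(Q[...,1]<10)&(Q[...,1]>-185)
    q=Q[m]; print(n,m.sum(),cv2.minAreaRect(q.astype(np.float32)),np.percentile(q,[1,99],axis=0))
    for k in range(4):
        b=q[abs(q[:,1]+20+40*k)<12]
        if len(b): print(k,np.percentile(b[:,0],[2,98]))
    Z,X,Y=P[...,2],P[...,0],P[...,1]
    h=(Z>.070)&(Z<.1)&(np.hypot(X-.5435,Y+.2083)<.065); q=P[h]; print("handle",len(q))
    if len(q): print(cv2.minAreaRect((q[:,:2]*1000).astype(np.float32)),np.percentile(q[:,2],[5,50,95]))
    w=(Z>.050)&(Z<.060)&(np.hypot(X-.5435,Y+.2083)<.075); print("wheel",cv2.minEnclosingCircle((P[w][:,:2]*1000).astype(np.float32)))
E
```

```text
t 34.85 pos [ 0.5665 -0.3112  0.2258] yaw -1.13 tilt [ 0.0001  0.0013 -1.    ] F [-0.4542  1.0367 -0.0303] w 1.001 j [ 0.7508  0.5348 -0.5141  1.4979  0.273   1.1812  0.1728]Traceback (most recent call last):
  File "<stdin>", line 7, in <module>
    return _quantile_unchecked(
        a, q, axis, out, overwrite_input, method, keepdims, weights)
    return _ureduce(a,
                    func=_quantile_ureduce_func,
    ...<5 lines>...
                    overwrite_input=overwrite_input,
                    method=method)
    r = func(a, **kwargs)
    result = _quantile(arr,
                       quantiles=q,
    ...<2 lines>...
                       out=out,
                       weights=wgt)
    slices_having_nans = np.isnan(arr[-1, ...])
                                  ~~~^^^^^^^^^
IndexError: index -1 is out of bounds for axis 0 with size 0
```

View pics/r_wrist.png

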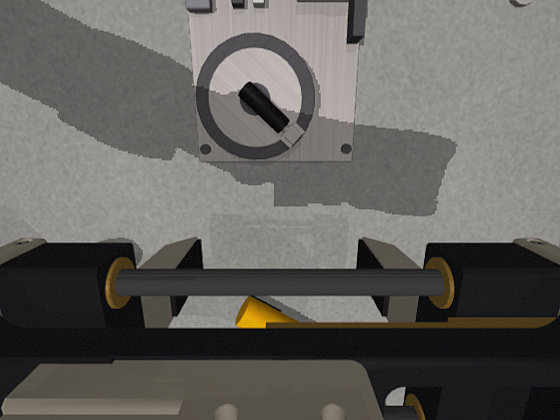

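The wrist view shows the wheel centre at (256,97), the handle lying from its hinge at (292,135) to its tip at (243,88), and the nest out of frame. I measure the row in the top view.

```bash
python3 - <<'E'
from h import *
im,P=cloud("top"); cv2.imwrite("pics/t4.png",cv2.resize(im[165:255,235:385],None,fx=5,fy=5,interpolation=cv2.INTER_CUBIC))
Q=tocorner(P)
m=(P[...,2]>.051)&(P[...,2]<.064)&(Q[...,0]>-75)&(Q[...,0]<15)&(Q[...,1]<10)&(Q[...,1]>-185)
q=Q[m]; print(m.sum())
if len(q):
    print(cv2.minAreaRect(q.astype(np.float32)),np.percentile(q,[1,99],axis=0))
    for k in range(4):
        b=q[abs(q[:,1]+20+40*k)<12]; print(k,len(b),np.percentile(b[:,0],[2,98]) if len(b) else 0)
P=np.load("pics/r_wrist.npy"); Z,X,Y=P[...,2],P[...,0],P[...,1]
im=cv2.imread("pics/r_wrist.png")
r=np.hypot(X-.5435,Y+.2083)
h=(Z>.070)&(Z<.1)&(r<.065)&(im.max(-1)<60); q=P[h]; print("handle",len(q),cv2.minAreaRect((q[:,:2]*1000).astype(np.float32)),np.percentile(q[:,2],[5,50,95]))
h=(Z>.062)&(Z<.1)&(r>.045)&(r<.075); q=P[h]; print("hinge",len(q),q.mean(0),q.min(0),q.max(0))
w=(Z>.050)&(Z<.060)&(r<.075); print("wheel",cv2.minEnclosingCircle((P[w][:,:2]*1000).astype(np.float32)))
E
```

```text
1019
((-30.580781936645508, -81.83949279785156), (57.2318115234375, 158.70773315429688), 0.7941104173660278) [[ -57.7349 -158.0805]
 [  -2.5561   -3.0611]]
0 158 [-57.1301  -3.4854]
1 157 [-56.898   -3.3618]
2 155 [-56.6994  -2.6974]
3 152 [-56.262   -2.3125]
handle 1047 ((554.6641235351562, -218.6453399658203), (17.974931716918945, 53.549808502197266), 45.98186492919922) [0.0747 0.0796 0.0819]
hinge 306 [ 0.5812 -0.2442  0.0747] [ 0.5692 -0.2562  0.0634] [ 0.5934 -0.2329  0.0786]
wheel ((544.1182861328125, -208.4272918701172), 61.91398620605469)
```

View pics/t4.png

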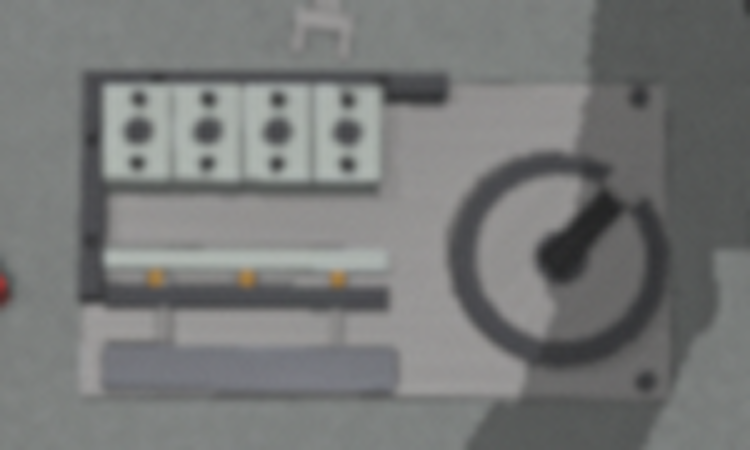

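The four blanks stand in one tight row: 158.7 × 57.2 mm with no visible gaps, from (105,85) to (380,185) in the crop, and the clamp is open. Now the handle.

Call:
arm_command --plan '[{"translation":[-0.14,-0.81,0.5],"turn":[0,0,-0.1],"hand":0.5},{"translation":[-0.14,-0.81,0.5],"turn":[0,0,-0.2],"hand":0.5},{"translation":[-0.14,-0.81,0.5],"turn":[0,0,-0.3],"hand":0.5},{"translation":[-0.14,-0.81,0.5],"turn":[0,0,-0.4],"hand":0.5},{"translation":[-0.14,-0.81,0.5],"turn":[0,0,-0.524],"hand":0.5},{"translation":[-0.14,-0.81,0.5],"turn":[0,0,-0.524],"hand":0.5},{"translation":[-0.14,-0.81,0.5],"turn":[0,0,-0.524],"hand":0.5}]'

```text
clock: 35.83
position: [0.5515, -0.2141, 0.1662]
ee_rot: [-2.893, -1.223, -0.0]
force: [1.6, 0.5, -0.2]
width: 0.501
```

```bash
python3 - <<'E'
from h import *
say(); go([.5493,-.2134,.0715],46)
E
```

```text
t 35.83 pos [ 0.5515 -0.2141  0.1662] yaw 45.84 tilt [ 0.0002  0.0003 -1.    ] F [ 1.5605  0.5414 -0.1936] w 0.501 j [ 0.7724  0.5549 -0.7228  1.7008  0.4145  1.0447  0.7118]
go [ 0.5493 -0.2134  0.0715] trans [-0.009 -0.017  0.789] turn [-0.    -0.    -0.002]
```

Call:
arm_command --plan '[{"translation":[-0.008,-0.017,0.3],"turn":[0,0,0],"hand":0.5},{"translation":[-0.008,-0.017,0.6],"turn":[0,0,0],"hand":0.5},{"translation":[-0.008,-0.017,0.78],"turn":[0,0,0],"hand":0.5},{"translation":[-0.008,-0.017,0.78],"turn":[0,0,0],"hand":0.5},{"translation":[-0.008,-0.017,0.78],"turn":[0,0,0],"hand":0},{"translation":[-0.008,-0.017,0.78],"turn":[0,0,0],"hand":0},{"translation":[-0.008,-0.017,0.78],"turn":[0,0,0],"hand":0},{"translation":[-0.008,-0.017,0.78],"turn":[0,0,0],"hand":0},{"translation":[-0.008,-0.017,0.78],"turn":[0,0,0],"hand":0}]' --squeeze 12

```text
clock: 36.95
position: [0.5489, -0.215, 0.0726]
ee_rot: [2.892, 1.226, -0.001]
force: [-2.3, -2.8, 1.3]
width: 0.19
```

```bash
python3 - <<'E'
from h import *
say()
E
```

```text
t 36.95 pos [ 0.5489 -0.215   0.0726] yaw 45.95 tilt [-0.0004 -0.0009 -1.    ] F [-2.3498 -2.7599  1.2592] w 0.190 j [ 0.7296  0.6561 -0.6596  1.7925  0.5121  0.8709  0.6331]
```

Call:
arm_command --plan '[{"translation":[0,0.006,-0.065],"turn":[0,0,0],"hand":0},{"translation":[0,0.023,-0.128],"turn":[0,0,0],"hand":0},{"translation":[0,0.05,-0.188],"turn":[0,0,0],"hand":0},{"translation":[0,0.088,-0.241],"turn":[0,0,0],"hand":0},{"translation":[0,0.134,-0.287],"turn":[0,0,0],"hand":0},{"translation":[0,0.188,-0.325],"turn":[0,0,0],"hand":0},{"translation":[0,0.247,-0.352],"turn":[0,0,0],"hand":0},{"translation":[0,0.31,-0.369],"turn":[0,0,0],"hand":0},{"translation":[0,0.375,-0.375],"turn":[0,0,0],"hand":0},{"translation":[0,0.385,-0.375],"turn":[0,0,0],"hand":0},{"translation":[0,0.385,-0.375],"turn":[0,0,0],"hand":0},{"translation":[0,0.385,-0.375],"turn":[0,0,0],"hand":0}]'

```text
clock: 38.45
position: [0.5825, -0.2461, 0.1185]
ee_rot: [2.892, 1.228, 0.0]
force: [-4.0, -0.8, 3.6]
width: 0.188
```

```bash
python3 - <<'E'
from h import *
say()
im,P=cloud("scene"); cv2.imwrite("pics/s2.png",cv2.resize(im[140:260,170:350],None,fx=4.4,fy=4.4,interpolation=cv2.INTER_CUBIC))
E
```

```text
t 38.45 pos [ 0.5825 -0.2461  0.1185] yaw 46.01 tilt [ 0.0001  0.     -1.    ] F [-3.9612 -0.8168  3.6355] w 0.188 j [ 0.7519  0.66   -0.6784  1.644   0.4724  1.0076  0.7216]
```

View pics/s2.png

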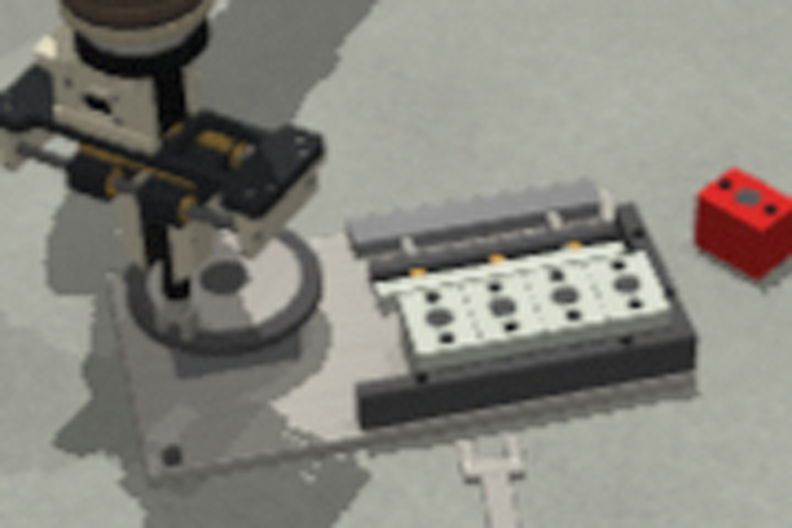

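The handle stands upright in the jaws and the row is still closed up. I crank the first half turn clockwise.

Call:
arm_command --plan '[{"translation":[-0.085,-0.008,0],"turn":[0,0,0],"hand":0},{"translation":[-0.166,-0.033,0],"turn":[0,0,0],"hand":0},{"translation":[-0.241,-0.073,0],"turn":[0,0,0],"hand":0},{"translation":[-0.306,-0.127,0],"turn":[0,0,0],"hand":0},{"translation":[-0.36,-0.193,0],"turn":[0,0,0],"hand":0},{"translation":[-0.4,-0.268,0],"turn":[0,0,0],"hand":0},{"translation":[-0.425,-0.349,0],"turn":[0,0,0],"hand":0},{"translation":[-0.433,-0.433,0],"turn":[0,0,0],"hand":0},{"translation":[-0.425,-0.518,0],"turn":[0,0,0],"hand":0},{"translation":[-0.4,-0.599,0],"turn":[0,0,0],"hand":0},{"translation":[-0.36,-0.674,0],"turn":[0,0,0],"hand":0},{"translation":[-0.306,-0.74,0],"turn":[0,0,0],"hand":0},{"translation":[-0.241,-0.793,0],"turn":[0,0,0],"hand":0},{"translation":[-0.166,-0.834,0],"turn":[0,0,0],"hand":0},{"translation":[-0.085,-0.858,0],"turn":[0,0,0],"hand":0},{"translation":[0,-0.867,0],"turn":[0,0,0],"hand":0},{"translation":[0,-0.867,0],"turn":[0,0,0],"hand":0},{"translation":[0,-0.867,0],"turn":[0,0,0],"hand":0}]' --squeeze 30

```text
clock: 40.75
position: [0.5126, -0.177, 0.1193]
ee_rot: [2.887, 1.222, 0.013]
force: [12.8, -11.8, -7.1]
width: 0.187
```

```bash
python3 - <<'E'
from h import *
say(); s,p,Rm,y=pose(); d=p[:2]-[.5441,-.2084]; print("phi",np.degrees(np.arctan2(d[1],d[0])),np.hypot(*d))
im,P=cloud("wrist"); cv2.imwrite("pics/w5.png",im)
E
```

```text
t 40.75 pos [ 0.5126 -0.177   0.1193] yaw 45.89 tilt [ 0.0103 -0.0032 -0.9999] F [ 12.8417 -11.8099  -7.0621] w 0.187 j [ 0.7519  0.5343 -0.7182  1.8783  0.4506  0.8849  0.6145]
phi 135.123172304279 0.044450131721359
```

View pics/w5.png

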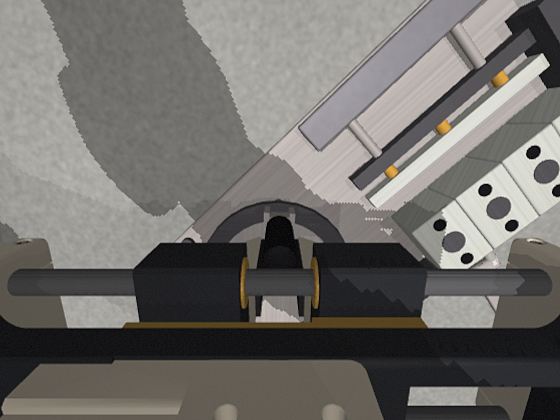

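```bash
python3 - <<'E'
from h import *
im,P=cloud("wrist"); say()
for v in range(196,262,5): print(v,P[v,280],np.hypot(*(P[v,280,:2]-[.5441,-.2084])),im[v,280])
Z,X,Y=P[...,2],P[...,0],P[...,1]; r=np.hypot(X-.5441,Y+.2084)
w=(Z>.050)&(Z<.060)&(r<.075)&(r>.04); print(cv2.minEnclosingCircle((P[w][:,:2]*1000).astype(np.float32)),w.sum())
Q=tocorner(P); m=(Z>.020)&(Z<.031)&(Q[:,:,0]>-100)&(Q[:,:,0]<-58)&(Q[:,:,1]<-40)&(Q[:,:,1]>-165)
print("bar",np.percentile(Q[m][:,0],[2,50,98]))
E
```

```text
t 40.85 pos [ 0.5126 -0.1771  0.1193] yaw 45.89 tilt [ 0.0104 -0.0031 -0.9999] F [ 12.8188 -12.0131  -6.7515] w 0.187 j [ 0.7521  0.5343 -0.7182  1.8784  0.4505  0.8847  0.6145]
196 [ 0.5058 -0.1672  0.0115] 0.056235797234225365 [124 124 130]
201 [ 0.5016 -0.1636  0.0506] 0.06178242348198789 [30 29 29]
206 [ 0.5034 -0.1655  0.0554] 0.05913820553212439 [57 54 56]
211 [ 0.5064 -0.1684  0.0545] 0.05495230151312472 [62 60 63]
216 [ 0.5017 -0.1642  0.087 ] 0.061280450924671666 [16 14 17]
221 [ 0.5014 -0.164   0.0979] 0.06155436701579416 [ 9 13 11]
226 [ 0.5011 -0.1638  0.108 ] 0.0619142810839059 [ 8 10 11]
231 [ 0.5013 -0.1641  0.1152] 0.06155861538739764 [10  8 10]
236 [ 0.5009 -0.1638  0.124 ] 0.062062330758173245 [10  7 13]
241 [ 0.5011 -0.1641  0.13  ] 0.06176639298571106 [15 18 17]
246 [ 0.5013 -0.1643  0.1356] 0.06146896745338029 [20 19 21]
251 [ 0.5032 -0.1662  0.1355] 0.05878821972797162 [24 22 24]
256 [ 0.5051 -0.168   0.1355] 0.05611471521909405 [22 19 19]
261 [ 0.5067 -0.1695  0.1366] 0.0539711808210552 [23 18 20]
((536.7213745117188, -202.19183349609375), 57.58793258666992) 3080
bar [-99.7055 -85.4156 -76.8958]
```

Call:
arm_command --plan '[{"translation":[0,0,0],"turn":[0,0,0],"hand":0.35},{"translation":[0,-0.02,0],"turn":[0,0,0],"hand":0.35},{"translation":[0,-0.02,0],"turn":[0,0,0],"hand":0.35},{"translation":[0,-0.02,0],"turn":[0,0,0],"hand":0.35}]' --squeeze 50

```text
clock: 41.35
position: [0.5058, -0.172, 0.1175]
ee_rot: [-2.891, -1.228, -0.0]
force: [-0.2, 0.0, -0.0]
width: 0.347
```

```bash
cat >> h.py <<'E'
def phi():
    s,p,Rm,y=pose(); d=p[:2]-[.5441,-.2084]; say(); print("phi %.1f r %.4f"%(np.degrees(np.arctan2(d[1],d[0])),np.hypot(*d)))
E
python3 -c "
from h import *
phi()
d=np.radians(135.0); go([.5441+.0525*np.cos(d),-.2084+.0525*np.sin(d),.118],46)"
```

```text
t 41.35 pos [ 0.5058 -0.172   0.1175] yaw 46.02 tilt [-0.0001  0.0002 -1.    ] F [-0.1949  0.0162 -0.0448] w 0.347 j [ 0.7505  0.5317 -0.7213  1.8898  0.4464  0.8869  0.6115]
phi 136.5 r 0.0528
go [ 0.507  -0.1713  0.118 ] trans [ 0.012  0.003 -0.004] turn [-0. -0.  0.]
```

Call:
arm_command --plan '[{"translation":[0,0,0],"turn":[0,0,0],"hand":0},{"translation":[0,0,0],"turn":[0,0,0],"hand":0},{"translation":[0,0,0],"turn":[0,0,0],"hand":0},{"translation":[0.085,0.008,0],"turn":[0,0,0],"hand":0},{"translation":[0.166,0.033,0],"turn":[0,0,0],"hand":0},{"translation":[0.241,0.073,0],"turn":[0,0,0],"hand":0},{"translation":[0.306,0.127,0],"turn":[0,0,0],"hand":0},{"translation":[0.36,0.193,0],"turn":[0,0,0],"hand":0},{"translation":[0.4,0.268,0],"turn":[0,0,0],"hand":0},{"translation":[0.425,0.349,0],"turn":[0,0,0],"hand":0},{"translation":[0.433,0.433,0],"turn":[0,0,0],"hand":0},{"translation":[0.433,0.433,0],"turn":[0,0,0],"hand":0}]' --squeeze 50

```text
clock: 42.85
position: [0.5795, -0.1723, 0.1175]
ee_rot: [2.892, 1.225, -0.002]
force: [-3.0, -3.3, 5.7]
width: 0.185
```

```bash
python3 -c "
from h import *
phi()"
```

```text
t 42.85 pos [ 0.5795 -0.1723  0.1175] yaw 45.93 tilt [-0.001  -0.0014 -1.    ] F [-3.0217 -3.316   5.7239] w 0.185 j [ 0.6604  0.625  -0.6903  1.7164  0.4695  0.9727  0.5933]
phi 45.5 r 0.0506
```

Call:
arm_command --plan '[{"translation":[-0.008,0.085,0],"turn":[0,0,0],"hand":0},{"translation":[-0.033,0.166,0],"turn":[0,0,0],"hand":0},{"translation":[-0.073,0.241,0],"turn":[0,0,0],"hand":0},{"translation":[-0.127,0.306,0],"turn":[0,0,0],"hand":0},{"translation":[-0.193,0.36,0],"turn":[0,0,0],"hand":0},{"translation":[-0.268,0.4,0],"turn":[0,0,0],"hand":0},{"translation":[-0.349,0.425,0],"turn":[0,0,0],"hand":0},{"translation":[-0.433,0.433,0],"turn":[0,0,0],"hand":0},{"translation":[-0.433,0.433,0],"turn":[0,0,0],"hand":0}]'

```text
clock: 43.98
position: [0.5809, -0.2446, 0.1176]
ee_rot: [-2.892, -1.227, -0.001]
force: [1.0, 1.5, 1.7]
width: 0.184
```

```bash
python3 -c "
from h import *
phi()
im,P=cloud('scene'); cv2.imwrite('pics/s3.png',cv2.resize(im[140:260,170:350],None,fx=4.4,fy=4.4,interpolation=cv2.INTER_CUBIC))"
```

```text
t 43.98 pos [ 0.5809 -0.2446  0.1176] yaw 45.97 tilt [ 0.0004  0.0003 -1.    ] F [1.0178 1.4718 1.65  ] w 0.184 j [ 0.7539  0.6589 -0.6817  1.6504  0.4746  1.0036  0.7167]
phi -44.5 r 0.0516
```

View pics/s3.png

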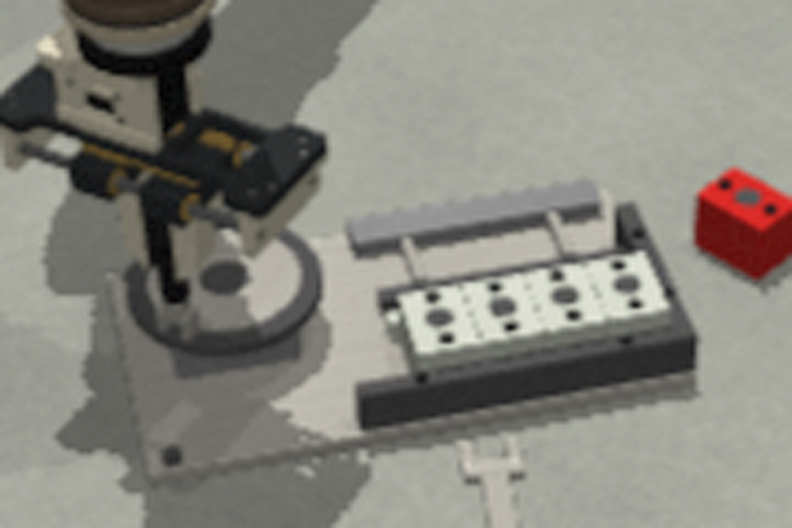

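The bar has advanced close to the row. Next quarter turn.

Call:
arm_command --plan '[{"translation":[-0.085,-0.008,0],"turn":[0,0,0],"hand":0},{"translation":[-0.166,-0.033,0],"turn":[0,0,0],"hand":0},{"translation":[-0.241,-0.073,0],"turn":[0,0,0],"hand":0},{"translation":[-0.306,-0.127,0],"turn":[0,0,0],"hand":0},{"translation":[-0.36,-0.193,0],"turn":[0,0,0],"hand":0},{"translation":[-0.4,-0.268,0],"turn":[0,0,0],"hand":0},{"translation":[-0.425,-0.349,0],"turn":[0,0,0],"hand":0},{"translation":[-0.433,-0.433,0],"turn":[0,0,0],"hand":0},{"translation":[-0.433,-0.433,0],"turn":[0,0,0],"hand":0}]'

```text
clock: 45.15
position: [0.5057, -0.246, 0.1175]
ee_rot: [-2.892, -1.227, 0.003]
force: [-2.1, -1.1, 2.0]
width: 0.185
```

```bash
python3 -c "
from h import *
phi()"
```

```text
t 45.15 pos [ 0.5057 -0.246   0.1175] yaw 45.99 tilt [-0.002  -0.0008 -1.    ] F [-2.0667 -1.1268  1.9646] w 0.185 j [ 0.8539  0.5697 -0.7083  1.8211  0.4574  0.9225  0.7421]
phi -135.6 r 0.0537
```

Call:
arm_command --plan '[{"translation":[0.008,-0.085,0],"turn":[0,0,0],"hand":0},{"translation":[0.033,-0.166,0],"turn":[0,0,0],"hand":0},{"translation":[0.073,-0.241,0],"turn":[0,0,0],"hand":0},{"translation":[0.127,-0.306,0],"turn":[0,0,0],"hand":0},{"translation":[0.127,-0.306,0],"turn":[0,0,0],"hand":0},{"translation":[0.127,-0.306,0],"turn":[0,0,0],"hand":0}]'

```text
clock: 45.9
position: [0.4906, -0.2093, 0.1174]
ee_rot: [-2.891, -1.227, 0.002]
force: [-3.7, 0.3, 4.6]
width: 0.187
```

```bash
python3 -c "
from h import *
phi()"
```

```text
t 45.90 pos [ 0.4906 -0.2093  0.1174] yaw 46.00 tilt [-0.0015  0.0002 -1.    ] F [-3.6967  0.3312  4.619 ] w 0.187 j [ 0.8266  0.5318 -0.7229  1.8906  0.4472  0.8882  0.685 ]
phi -179.1 r 0.0535
```

Call:
arm_command --plan '[{"translation":[0.033,-0.028,0],"turn":[0,0,0],"hand":0},{"translation":[0.066,-0.054,0],"turn":[0,0,0],"hand":0},{"translation":[0.103,-0.075,0],"turn":[0,0,0],"hand":0},{"translation":[0.141,-0.094,0],"turn":[0,0,0],"hand":0},{"translation":[0.141,-0.094,0],"turn":[0,0,0],"hand":0}]'

```text
clock: 46.52
position: [0.4911, -0.2048, 0.1175]
ee_rot: [2.887, 1.204, -0.02]
force: [-10.4, -45.2, 9.5]
width: 0.19
```

```bash
python3 -c "
from h import *
phi()"
```

```text
t 46.52 pos [ 0.4911 -0.2048  0.1175] yaw 45.27 tilt [-0.0064 -0.0178 -0.9998] F [-10.3924 -45.181    9.481 ] w 0.190 j [ 0.7984  0.5249 -0.7099  1.8964  0.4592  0.8891  0.6458]
phi 176.1 r 0.0531
```

Hard stop reached: 45 N of reaction at φ = 176°, 8.7 rad from the start. I relieve the load, release, and re-grip with the jaws tangential for folding.

Call:
arm_command --plan '[{"translation":[-0.06,0.04,0],"turn":[0,0,0],"hand":0},{"translation":[-0.115,0.076,0],"turn":[0,0,0],"hand":0},{"translation":[-0.115,0.076,0],"turn":[0,0,0],"hand":0.4},{"translation":[-0.115,0.076,0],"turn":[0,0,0],"hand":0.4},{"translation":[-0.115,0.076,0],"turn":[0,0,0],"hand":0.4},{"translation":[-0.115,0.076,-0.35],"turn":[0,0,0],"hand":0.5},{"translation":[-0.115,0.076,-0.35],"turn":[0,0,-0.11],"hand":0.5},{"translation":[-0.115,0.076,-0.35],"turn":[0,0,-0.22],"hand":0.5},{"translation":[-0.115,0.076,-0.35],"turn":[0,0,-0.33],"hand":0.5},{"translation":[-0.115,0.076,-0.35],"turn":[0,0,-0.45],"hand":0.5},{"translation":[-0.115,0.076,-0.35],"turn":[0,0,-0.45],"hand":0.5},{"translation":[-0.115,0.076,-0.35],"turn":[0,0,-0.45],"hand":0.5}]'

```text
clock: 48.02
position: [0.4919, -0.2054, 0.1594]
ee_rot: [-2.292, -2.148, -0.0]
force: [-0.0, 0.3, 1.3]
width: 0.497
```

```bash
python3 -c "
from h import *
phi()
im,P=cloud('wrist')
r=np.hypot(P[...,0]-.5441,P[...,1]+.2084); m=(P[...,2]>.085)&(P[...,2]<.145)&(r<.08)&(im.max(-1)<60); q=P[m]; print(len(q))
t=P[(P[...,2]>.131)&(P[...,2]<.142)&(r<.08)&(im.max(-1)<60)]; print('top',len(t), cv2.minEnclosingCircle((t[:,:2]*1000).astype(np.float32)) if len(t) else 0)
cv2.imwrite('pics/w6.png',im)
go([.4918,-.2054,.118],87)
"
```

```text
t 48.02 pos [ 0.4919 -0.2054  0.1594] yaw 86.27 tilt [-0.0001  0.0003 -1.    ] F [-0.0178  0.2621  1.2557] w 0.497 j [ 0.958   0.5409 -0.931   1.8406  0.5063  1.0183  1.3246]
phi 176.7 r 0.0522
1046
top 585 ((491.9969787597656, -208.5229034423828), 9.120463371276855)
go [ 0.4918 -0.2054  0.118 ] trans [ 0.    -0.002  0.345] turn [ 0.    -0.    -0.008]
```

View pics/w6.png

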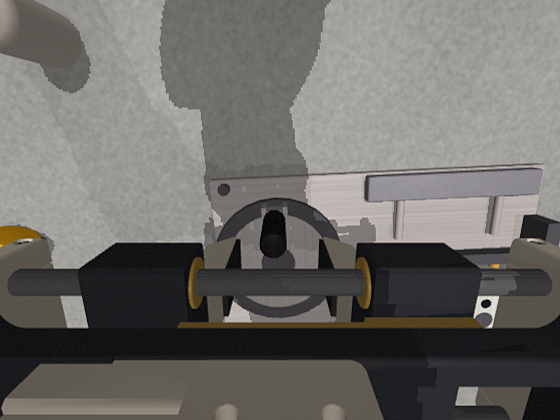

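Call:
arm_command --plan '[{"translation":[-0.026,0,0],"turn":[0,0,-0.035],"hand":0.5},{"translation":[-0.026,0,0.2],"turn":[0,0,-0.035],"hand":0.5},{"translation":[-0.026,0,0.345],"turn":[0,0,-0.035],"hand":0.5},{"translation":[-0.026,0,0.345],"turn":[0,0,-0.035],"hand":0.5},{"translation":[-0.026,0,0.345],"turn":[0,0,-0.035],"hand":0},{"translation":[-0.026,0,0.345],"turn":[0,0,-0.035],"hand":0},{"translation":[-0.026,0,0.345],"turn":[0,0,-0.035],"hand":0},{"translation":[-0.026,0,0.345],"turn":[0,0,-0.035],"hand":0}]' --squeeze 10

```text
clock: 49.08
position: [0.492, -0.2092, 0.1185]
ee_rot: [2.228, 2.213, -0.0]
force: [0.0, -1.4, 2.9]
width: 0.191
```

```bash
python3 -c "
from h import *
phi()"
```

```text
t 49.08 pos [ 0.492  -0.2092  0.1185] yaw 89.62 tilt [ 0.0007 -0.0009 -1.    ] F [ 0.0407 -1.388   2.8915] w 0.191 j [ 0.9393  0.5944 -0.905   1.8802  0.5734  0.9495  1.3321]
phi -179.1 r 0.0521
```

```bash
python3 - <<'E'
from h import *
P=np.load("pics/w1.npy"); im=cv2.imread("pics/w1.png"); Q=tocorner(P)
m=(abs(P[...,2]-.028)<.005)&(Q[...,0]>-115)&(Q[...,0]<-70)&(Q[...,1]<-20)&(Q[...,1]>-140)
x=Q[m][:,0]; print("start bar top pts",len(x),np.percentile(x,[1,5,50,95,99])); print(np.histogram(x,bins=np.arange(-116,-70,2)))
im2,P2=cloud("top"); P0=np.load("pics/top0.npy"); im0=cv2.imread("pics/top0.png")
for n,PP,ii in(("t0",P0,im0),("now",P2,im2)):
    Q=tocorner(PP); g=ii.mean(-1)
    s=[(round(x),round(float(g[(abs(Q[...,0]-x)<1.5)&(Q[...,1]<-30)&(Q[...,1]>-130)].mean()),0)) for x in np.arange(-140,-56,3)]
    print(n,s)
E
```

```text
start bar top pts 1668 [-114.8692 -114.3948  -98.7738  -91.1055  -90.2602]
(array([ 93, 219,  49,  39,  31,  51,  75, 148, 199, 208, 185, 197, 174,
         0,   0,   0,   0,   0,   0,   0,   0,   0]), array([-116, -114, -112, -110, -108, -106, -104, -102, -100,  -98,  -96,
        -94,  -92,  -90,  -88,  -86,  -84,  -82,  -80,  -78,  -76,  -74,
        -72]))
t0 [(-140, 128.0), (-137, 127.0), (-134, 127.0), (-131, 127.0), (-128, 115.0), (-125, 75.0), (-122, 65.0), (-119, 68.0), (-116, 78.0), (-113, 86.0), (-110, 101.0), (-107, 109.0), (-104, 120.0), (-101, 145.0), (-98, 151.0), (-95, 142.0), (-92, 141.0), (-89, 122.0), (-86, 122.0), (-83, 125.0), (-80, 127.0), (-77, 126.0), (-74, 125.0), (-71, 125.0), (-68, 125.0), (-65, 125.0), (-62, 125.0), (-59, 125.0)]
now [(-140, 141.0), (-137, 141.0), (-134, 140.0), (-131, 141.0), (-128, 140.0), (-125, 142.0), (-122, 140.0), (-119, 140.0), (-116, 139.0), (-113, 138.0), (-110, 139.0), (-107, 139.0), (-104, 141.0), (-101, 142.0), (-98, 143.0), (-95, 143.0), (-92, 142.0), (-89, 125.0), (-86, 82.0), (-83, 73.0), (-80, 77.0), (-77, 90.0), (-74, 100.0), (-71, 114.0), (-68, 140.0), (-65, 169.0), (-62, 165.0), (-59, 130.0)]
```

The start bar face was at −90.3 mm, so crank0 ≈ 0.8 rad. The carrier has moved about 39 mm (8.6 rad), so the crank is at about 9.4 rad. I fold the handle.

Call:
arm_command --plan '[{"translation":[0,0.065,0.006],"turn":[0,0,0],"hand":0},{"translation":[0,0.128,0.023],"turn":[0,0,0],"hand":0},{"translation":[0,0.188,0.05],"turn":[0,0,0],"hand":0},{"translation":[0,0.241,0.088],"turn":[0,0,0],"hand":0},{"translation":[0,0.287,0.134],"turn":[0,0,0],"hand":0},{"translation":[0,0.325,0.188],"turn":[0,0,0],"hand":0},{"translation":[0,0.352,0.247],"turn":[0,0,0],"hand":0},{"translation":[0,0.369,0.31],"turn":[0,0,0],"hand":0},{"translation":[0,0.375,0.375],"turn":[0,0,0],"hand":0},{"translation":[0,0.375,0.385],"turn":[0,0,0],"hand":0},{"translation":[0,0.375,0.385],"turn":[0,0,0],"hand":0}]'

```text
clock: 50.5
position: [0.5404, -0.2095, 0.0726]
ee_rot: [2.225, 2.211, 0.007]
force: [7.8, -5.2, 1.8]
width: 0.19
```

```bash
python3 -c "
from h import *
phi()"
```

```text
t 50.50 pos [ 0.5404 -0.2095  0.0726] yaw 89.63 tilt [ 0.0065 -0.0004 -1.    ] F [ 7.7903 -5.2067  1.7718] w 0.190 j [ 0.8397  0.7015 -0.8378  1.8144  0.6481  0.917   1.2725]
phi -163.0 r 0.0038
```

Call:
arm_command --plan '[{"translation":[0,0,0],"turn":[0,0,0],"hand":0.4},{"translation":[0,0,0],"turn":[0,0,0],"hand":0.5},{"translation":[0,0,0],"turn":[0,0,0],"hand":0.5},{"translation":[0,0,-0.4],"turn":[0,0,0],"hand":0.5},{"translation":[0,0,-1],"turn":[0,0,0],"hand":0.5},{"translation":[0,0,-1],"turn":[0,0,0],"hand":0.5}]'

```text
clock: 51.25
position: [0.5389, -0.2084, 0.196]
ee_rot: [2.224, 2.211, 0.005]
force: [0.5, -0.8, -1.0]
width: 0.498
```

Call:
arm_command --plan '[{"translation":[-1,0,-0.5],"turn":[0,0,0],"hand":0.5},{"translation":[-1,0,-0.5],"turn":[0,0,0],"hand":0.5},{"translation":[-1,0,-0.5],"turn":[0,0,0],"hand":0.5},{"translation":[-1,0,-0.5],"turn":[0,0,0],"hand":0.5}]'

```text
clock: 51.75
position: [0.5357, -0.329, 0.251]
ee_rot: [-2.229, -2.213, -0.0]
force: [-0.6, 0.9, -0.8]
width: 0.498
```

Call:
arm_command --plan '[{"translation":[-1,0,0],"turn":[0,0,0],"hand":0.5},{"translation":[-1,0,0],"turn":[0,0,0],"hand":0.5},{"translation":[-1,0,0],"turn":[0,0,0],"hand":0.5},{"translation":[-1,0,0],"turn":[0,0,0],"hand":0.5}]'

```text
clock: 52.25
position: [0.5359, -0.4464, 0.2509]
ee_rot: [-2.224, -2.216, -0.002]
force: [0.8, 0.6, -0.7]
width: 0.499
```

```bash
python3 - <<'E'
from h import *
say()
im,P=cloud("top"); a=cv2.resize(im[165:255,235:385],None,fx=5,fy=5,interpolation=cv2.INTER_CUBIC); cv2.imwrite("pics/t9.png",a)
Q=tocorner(P); Z=P[...,2]
m=(Z>.051)&(Z<.064)&(Q[...,0]>-75)&(Q[...,0]<15)&(Q[...,1]<10)&(Q[...,1]>-185)
print("row",cv2.minAreaRect(Q[m].astype(np.float32)))
h=(Z>.066)&(np.hypot(P[...,0]-.5441,P[...,1]+.2084)<.07); q=P[h]; print("handle",len(q),cv2.minAreaRect((q[:,:2]*1000).astype(np.float32)),np.percentile(q[:,2],[5,50,95,100]))
q=q[np.argsort(q[:,0])]
for lo in np.arange(.49,.57,.01):
    b=q[(q[:,0]>lo)&(q[:,0]<lo+.01)]
    if len(b): print(round(lo,2),len(b),np.median(b[:,2]))
E
```

```text
t 52.25 pos [ 0.5359 -0.4464  0.2509] yaw 89.81 tilt [-0.0007  0.0022 -1.    ] F [ 0.7539  0.5529 -0.705 ] w 0.499 j [ 1.0972  0.7022 -0.8909  1.2976  0.5344  1.3858  1.7987]
row ((-30.204294204711914, -81.64178466796875), (56.869773864746094, 158.92550659179688), 0.3002834916114807)
handle 180 ((518.3018188476562, -209.25094604492188), (20.59803009033203, 69.7949447631836), 87.0368423461914) [0.071  0.0841 0.0957 0.1   ]
0.49 26 0.07574783099527238
0.5 25 0.0825049225801342
0.51 27 0.0839469325239044
0.52 28 0.08809066356692297
0.53 25 0.09073281092167251
0.54 26 0.09316759103807559
0.55 5 0.08955815293068059
```

View pics/t9.png

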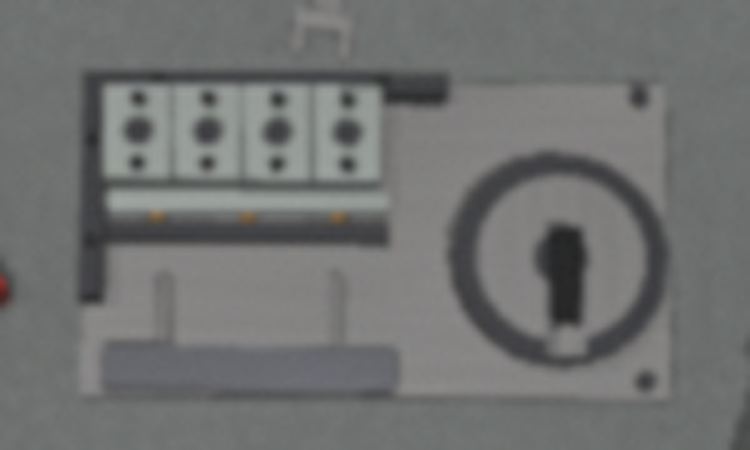

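The row is closed up and the bar is against the blanks, but the handle still stands about 0.25 rad up (top 0.083 to 0.093 m along it). I press it down with closed fingers.

Call:
arm_command --plan '[{"translation":[1,0.04,0.3],"turn":[0,0,0],"hand":0},{"translation":[1,0.04,0.3],"turn":[0,0,0],"hand":0},{"translation":[1,0.04,0.3],"turn":[0,0,0],"hand":0}]' --squeeze 20

```text
clock: 52.68
position: [0.5411, -0.3202, 0.2157]
ee_rot: [-2.213, -2.226, -0.001]
force: [-0.4, -0.0, 0.5]
width: 0.221
```

Call:
arm_command --plan '[{"translation":[0.97,0,0.3],"turn":[0,0,0],"hand":0},{"translation":[0.97,0,0.6],"turn":[0,0,0],"hand":0},{"translation":[0.97,0,0.6],"turn":[0,0,0],"hand":0},{"translation":[0.97,0,0.6],"turn":[0,0,0],"hand":0}]'

```text
clock: 53.18
position: [0.5414, -0.2116, 0.1438]
ee_rot: [-2.225, -2.217, 0.001]
force: [0.3, -0.1, 0.3]
width: 0.008
```

```bash
python3 -c "
from h import *
phi(); go([.541,-.2092,.091],90)"
```

```text
t 53.17 pos [ 0.5414 -0.2116  0.1438] yaw 89.81 tilt [-0.0009 -0.0002 -1.    ] F [ 0.2753 -0.0636  0.3378] w 0.008 j [ 0.8824  0.6288 -0.9024  1.7408  0.5605  1.0526  1.3507]
phi -130.3 r 0.0042
go [ 0.541  -0.2092  0.091 ] trans [ 0.02  -0.003  0.44 ] turn [-0.001  0.    -0.002]
```

Call:
arm_command --plan '[{"translation":[0.02,0,0.2],"turn":[0,0,0],"hand":0},{"translation":[0.02,0,0.34],"turn":[0,0,0],"hand":0},{"translation":[0.02,0,0.38],"turn":[0,0,0],"hand":0},{"translation":[0.02,0,0.41],"turn":[0,0,0],"hand":0},{"translation":[0.02,0,0.44],"turn":[0,0,0],"hand":0},{"translation":[0.02,0,0.455],"turn":[0,0,0],"hand":0},{"translation":[0.02,0,0.455],"turn":[0,0,0],"hand":0}]'

```text
clock: 54.05
position: [0.5422, -0.2103, 0.0904]
ee_rot: [2.227, 2.214, 0.001]
force: [-1.6, 0.1, 8.5]
width: 0.006
```

```bash
python3 -c "
from h import *
phi()"
```

```text
t 54.05 pos [ 0.5422 -0.2103  0.0904] yaw 89.65 tilt [ 0.0014 -0.0008 -1.    ] F [-1.6235  0.1459  8.5129] w 0.006 j [ 0.8489  0.6864 -0.8563  1.7914  0.6261  0.9577  1.2918]
phi -135.1 r 0.0026
```

Call:
arm_command --plan '[{"translation":[0,0,-0.4],"turn":[0,0,0],"hand":0},{"translation":[0,0,-1],"turn":[0,0,0],"hand":0},{"translation":[0,0,-1],"turn":[0,0,0],"hand":0}]'

```text
clock: 54.42
position: [0.5437, -0.2099, 0.2137]
ee_rot: [2.224, 2.211, 0.005]
force: [1.3, 0.5, -0.9]
width: 0.005
```

Call:
arm_command --plan '[{"translation":[-1,0,-0.3],"turn":[0,0,0],"hand":0},{"translation":[-1,0,-0.3],"turn":[0,0,0],"hand":0},{"translation":[-1,0,-0.3],"turn":[0,0,0],"hand":0}]'

```text
clock: 54.8
position: [0.5395, -0.3368, 0.2449]
ee_rot: [2.237, 2.203, -0.003]
force: [-0.1, 0.9, -1.1]
width: 0.009
```

Call:
arm_command --plan '[{"translation":[-1,0,0],"turn":[0,0,0],"hand":0},{"translation":[-1,0,0],"turn":[0,0,0],"hand":0},{"translation":[-1,0,0],"turn":[0,0,0],"hand":0},{"translation":[-1,0,0],"turn":[0,0,0],"hand":0},{"translation":[-1,0,0],"turn":[0,0,0],"hand":0}]'

```text
clock: 55.42
position: [0.5407, -0.4481, 0.2454]
ee_rot: [-2.225, -2.217, -0.001]
force: [-0.3, 0.3, 0.9]
width: 0.005
```

```bash
python3 - <<'E'
from h import *
say()
im,P=cloud("top"); Q=tocorner(P); Z=P[...,2]
m=(Z>.051)&(Z<.064)&(Q[...,0]>-75)&(Q[...,0]<15)&(Q[...,1]<10)&(Q[...,1]>-185)
print("row",cv2.minAreaRect(Q[m].astype(np.float32)))
def hd(P):
    h=(P[...,2]>.062)&(np.hypot(P[...,0]-.5441,P[...,1]+.2084)<.05); q=P[h]; print("handle",len(q),np.percentile(q[:,2],[5,50,95,100]))
    d=np.hypot(q[:,0]-.492,q[:,1]+.2084) if q is not None else 0
    return q,d
q,d=hd(P)
for lo in np.arange(.0,.08,.01):
    b=q[(d>lo)&(d<lo+.01)]
    if len(b): print(round(lo,2),len(b),round(float(np.median(b[:,2])),4))
print("initial"); P0=np.load("pics/top0.npy"); q,_=hd(P0); d=np.hypot(q[:,0]-.5817,q[:,1]+.2448)
for lo in np.arange(.0,.08,.01):
    b=q[(d>lo)&(d<lo+.01)]
    if len(b): print(round(lo,2),len(b),round(float(np.median(b[:,2])),4))
for n,PP,ii in(("now",P,im),):
    g=ii.mean(-1)
    print([(round(x),round(float(g[(abs(Q[...,0]-x)<1.5)&(Q[...,1]<-30)&(Q[...,1]>-130)].mean()),0)) for x in np.arange(-98,-77,3)])
E
```

```text
t 55.42 pos [ 0.5407 -0.4481  0.2454] yaw 89.80 tilt [ 0.      0.0006 -1.    ] F [-0.3344  0.2657  0.8928] w 0.005 j [ 1.0902  0.7126 -0.8886  1.2929  0.5425  1.3809  1.7942]
row ((-27.949087142944336, -81.39715576171875), (158.8445587158203, 60.865665435791016), 89.2453842163086)
handle 139 [0.0657 0.0772 0.0829 0.0853]
0.0 14 0.076
0.01 24 0.0769
0.02 22 0.0778
0.03 24 0.0771
0.04 25 0.077
0.05 19 0.0778
0.06 10 0.077
0.07 1 0.062
initial
handle 142 [0.0694 0.0782 0.0848 0.0867]
0.0 12 0.0776
0.01 23 0.0786
0.02 23 0.0771
0.03 22 0.0784
0.04 22 0.0778
0.05 20 0.0793
0.06 19 0.079
[(-98, 132.0), (-95, 132.0), (-92, 131.0), (-89, 119.0), (-86, 78.0), (-83, 67.0), (-80, 71.0)]
```

```bash
python3 -c "
from h import *
ticket.sign_off(); say()"
```

```text
the job is handed in; nothing more can be done
the job is handed in; nothing more can be done
```

The job is handed in. All four grey blanks are in the fixture in one tight row, the clamp is closed on them and the handle is folded flat. The sign-off gave no verdict.

**Blanks:** I pushed each one home against the fence, then against the stop or its neighbour, until the arm felt the contact. The last clean row measurement, just before the final press on the handle, was 158.9 × 56.9 mm for a nominal 160 × 56, with no visible gaps. One blank was knocked about 45 mm aside during the run; I found it again and placed it.

**Clamp:** I cranked clockwise with the handle upright until the hard stop, where the reaction reached about 45 N. From the bar's starting position and how far it moved, the crank is at about 9.4 rad.

**Handle:** The first fold left it about 0.25 rad up. I pressed it down with closed fingers, and its height along its length (about 77 mm) then matched the starting picture.

**Checks that disagreed:**
- The grip slipped 8 mm off centre on the handle in the first half turn; I re-centred it and used a firmer grip.
- The handle stood at 180° after release, against 176° read from the arm at the stop, at most about 0.07 rad.
- The final row measurement came out 60.9 mm wide. I put this down to fence points being included, because the picture before it looked right, but I did not check further.

I did not touch the oil bottle, bin, wrench, nutrunner, or the pink and red look-alikes. I did not measure their positions again at the end.

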